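Turn the key tray right way up and put the mailbox key in it

ROBOT

A 6-joint arm with a two-finger parallel gripper is mounted at the origin on the work surface. World frame = base frame: x ahead of the robot, y to its left, z up, the work surface at z = 0. Lengths are in m, angles in rad, forces in N, time in s.
With the tool pointing down it reaches from about 0.25 to 0.725 m from the base axis. Payload 9.7 kg.
Tool frame: the origin (TCP) lies between the finger pads; the fingertips stand 17 mm ahead of it and the grasp point (between the pads) lies 2 mm behind it; y points along the fingers, z is the direction in which the jaws open and shut, and the axes are right-handed (so a half turn about y gives the same grasp; the last joint's range is limited). The gripper opens to 85 mm and grips with 20 to 120 N. Pads are 22 mm wide; open, the fingers measure 114 mm over their backs; the gripper's body (76 mm by 85 mm) begins 54 mm behind the grasp point. The pads swing forward as they close: fully open they stand 13 mm farther back than shut.
Start: joints at [-1.133, 0.087, 0.176, 1.66, 0, 1.571], TCP at [0.233, -0.498, 0.248] pointing down, gripper open.
Joint ranges: [-3.13, 3.13], [-0.85, 1.81], [-1.15, 1.24], [-2.2, 2.28], [-1.44, 1.52], [-3.14, 3.14]. Speed limits (rad/s): [2.22, 2.22, 2.57, 3.14, 3.14, 3.14].

INTERFACE

Orientations are given as [roll, pitch, yaw] about the fixed x, y, z axes, in that order (R = Rz(yaw) Ry(pitch) Rx(roll)).
In Python, from rig import arm gives the robot as it stands.
- The arm moves only by the tool carry_out, never from a script. Its arguments are lists of equal length, an entry for each row: "gripper": the opening in per cent of the stroke, from 0 (shut) to 100 (fully open); "xyz": the shift along the world's x, y, z in mm, a list of three; "dr": the turn, a rotation vector about the world's x, y, z in rad, a list of three. A call has exactly 5 rows; each row is the pose to reach, as a shift and turn from the pose commanded when the call began; what a row does not reach only later rows make up. A row lasts 1/10 s, in which the tool goes at most 50 mm and 8.59 degrees, less where a joint would pass 70% of its speed; a pose out of reach is approached as far as the arm can. A call with a gripper value outside its range is refused whole. The fingers move at their own pace and stop on an object; "newtons" is the grip in N (left out, the last holds). Time passes only in rows, so rows that repeat a pose let the fingers close, or fill a call up. It gives the time, the measured TCP pose, the force and the opening at its end, in the units of the state.
- arm.get_obs(): the state, without advancing time (a new reading comes with each control period).
- arm.camera(name): name is "scene" or "top" or "wrist"; returns a dict with "color" (480x640x3 uint8, red, green, blue), "z_map" (480x640 float32, m along the optical axis (not along the pixel's ray), 0 where there is no reading), "fx", "fy", "cx", "cy" (pixels), "cam_to_world" (4x4, takes a point from camera to world coordinates); the wrist camera has in their place "mount" (4x4, takes a point from camera to tool coordinates, whose origin is the TCP and whose axes are the tool frame's). Camera axes: x right, y up, looking along -z (the intrinsics and any distortion apply to the point x, -y, -z); pixel columns grow to the right and rows downward; lengths in m; the calibration is good to about 2 mm. The wrist camera is an equidistant fisheye: a pixel r from the principal point sees the ray r / f radians off the axis. A picture is of the moment at which its call begins: read the wrist's pose just before it.
- arm.job_done(): hands the job in, once; it reports no verdict.
The state is a dict: "time_s": time; "joint_positions": joint angles; "qd": joint speeds; "joint_torque": joint torques, N m; "tool_pos": TCP position; "tool_rot": TCP orientation; "wrist_force": force on the tool from outside, world axes, zero at the start; "ft_torque": the same for the moment, N m; "finger_gap": opening from 0.0 (shut) to 1.0 (fully open).
Only numpy, scipy, OpenCV 4.12 (cv2) and the standard library are available. Lean on these libraries where they do the work, as an engineer would, in place of code of your own. Each camera call takes 0.05 s, during which the arm holds its last target.

TASK

The wooden key tray on the hallway console has been left upside down. Slide it along the shelf until one side hangs out over the shelf's front edge so you can get under it, turn it over and ease it down right way up without letting it slam, wholly back on the shelf, then lay the white mailbox key in it. Leave the vase, the cup and the bottle opener as they are.

Things in the scene. Friction and masses are not known exactly. Their poses are not given: they have to be found in the camera images.
- console: slim black steel console, fixed; birch plywood shelf 320 mm deep, 1100 long, 18 thick, top 50 mm above the robot's mount; 20 mm tube frame beneath, set 20 mm in from the front edge. Robot side: open gap, fingers can go below the shelf there. Origin: on the top face, middle of the front edge (the long edge nearest the robot). x: in across the shelf, away from the robot; y: along the edge; z up.
- key_tray: dark wooden tray, 120 (x) x 170 (y) x 20 mm high, about 0.22 kg, loose; rim 10 mm wide, floor 6 mm thick, cork-lined hollow 100 x 150 mm, 14 deep. Origin: centre of its underside (flat, four thin pads). z: from underside to open side; down at the start, with the origin 20 mm above the shelf. Starts wholly on the shelf, long sides roughly along the front edge, at least 100 mm of clear shelf behind it.
- tray_side_a (a point): on the key tray: middle of the outer face of one long side, at tray (-60, 0, 10) mm
- tray_side_b (a point): on the key tray: middle of the outer face of the other long side, at tray (60, 0, 10) mm
- tray_end_a (a point): on the key tray: middle of the outer face of one short end, at tray (0, -85, 10) mm
- tray_end_b (a point): on the key tray: middle of the outer face of the other short end, at tray (0, 85, 10) mm
- tray_in (a point): on the key tray: centre of its inner floor, 6 mm from the underside
- mailbox_key: white plastic mailbox key lying flat on the shelf to one side of the tray, 74 mm long, 20 g, loose. Origin: on its underside, in the middle of its length; x points to the blade tip. The bow (head) is 30 mm long, 26 mm wide, 8 mm thick, its middle 20 mm behind the origin (x = -20 mm): grip it there across y. The blade is 4 mm thick.
- bottle_opener: flat steel bottle opener, 130 mm long (x), up to 38 mm wide, 5 mm thick, lying loose on the shelf on the other side of the tray; origin on its underside near mid-length. Bystander.
- silicone_cup: orange silicone cup, 80 mm across the rim, 85 mm tall, standing loose near one end of the shelf; origin at the centre of its foot. Bystander.
- turntable: round wooden turntable tray, 208 mm across, 24 mm high, near the other end of the shelf; its base does not move, its disc turns freely. Origin: centre of its underside. The vase stands on it.
- bud_vase: empty green glass bud vase, 72 mm across, 150 mm tall, standing loose on the turntable; origin at the centre of its foot. Bystander.

How it is judged:
By the outcome, as a careful person would: the job done as asked, in the order asked, and still so for the second after the job is handed in, with the robot touching nothing.
It also fails if it takes over 72 s, if anything falls off the work surface, if the arm or the gripper's body presses on something with over 40 N, if the wrist force passes 120 N, or if a joint passes its speed limit or range.

## Working session

There is one attempt and no reset: what is moved stays moved. The work goes in short steps, Python scripts to look and compute and a tool call to move; the robot and the scene stay as the last step left them, time stands still between calls to the robot, and variables do not carry over. Pictures are saved under pics/ and viewed, and the job is handed in when it is done.

Besides the shell and the picture viewer there is one more tool, called after "Call:" by a JSON object that holds its "method" and its "body". carry_out: Moves the arm, as the interface text tells. Its arguments: {"type":"object","properties":{"gripper":{"type":"array"},"xyz":{"type":"array"},"dr":{"type":"array"},"newtons":{"type":"number"}},"required":["gripper","xyz","dr"]}

```bash
ls; mkdir -p pics; python3 - <<'E'
from rig import arm
import cv2
o=arm.get_obs()
print({k:o[k] for k in o})
for n in ("scene","top"):
    c=arm.camera(n); cv2.imwrite(f"pics/{n}0.png",c["color"][:,:,::-1])
    print(n,c["fx"],c["fy"],c["cx"],c["cy"],c["cam_to_world"].round(3).tolist())
    print([k for k in c])
E
```

```text
pics
{'time_s': 0.0, 'joint_positions': array([-1.13300065e+00,  8.74694887e-02,  1.75148207e-01,  1.65976015e+00,
        3.06858936e-06,  1.57078305e+00]), 'qd': array([ 0.00045468,  0.00180745,  0.0006829 ,  0.00027608, -0.000692  ,
       -0.00076212]), 'joint_torque': array([-7.60201033e-05, -5.20382810e+01,  4.64804184e+01,  1.62166340e-02,
        3.20492518e-05, -5.35832019e-07]), 'tool_pos': array([ 0.23309165, -0.4979609 ,  0.24758508]), 'tool_rot': array([-1.57208143e+00,  3.08564726e-06, -2.70378370e+00]), 'wrist_force': array([ 0.64070865, -0.20555057, -0.3137864 ]), 'ft_torque': array([-0.01519949,  0.00600068, -0.01101535]), 'finger_gap': 0.9997657317233456}
scene 583.9276805798319 583.9276805798319 317.98114523779304 231.6634724004921 [[0.643, -0.484, 0.594, 1.276], [0.766, 0.394, -0.509, -0.576], [0.012, 0.782, 0.623, 0.837], [0.0, 0.0, 0.0, 1.0]]
['color', 'z_map', 'fx', 'fy', 'cx', 'cy', 'cam_to_world']
top 470.1183716135183 470.1183716135183 314.2527320433951 242.2827315871165 [[0.004, 0.995, -0.1, 0.487], [-1.0, 0.003, -0.014, 0.016], [-0.014, 0.1, 0.995, 1.199], [0.0, 0.0, 0.0, 1.0]]
['color', 'z_map', 'fx', 'fy', 'cx', 'cy', 'cam_to_world']
```

View pics/scene0.png

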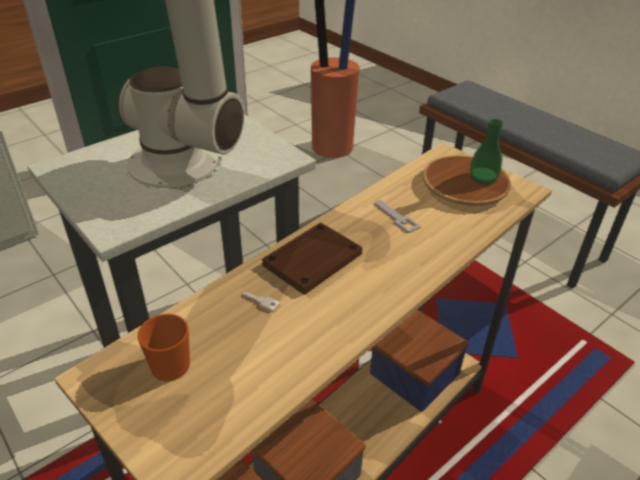

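View pics/top0.png

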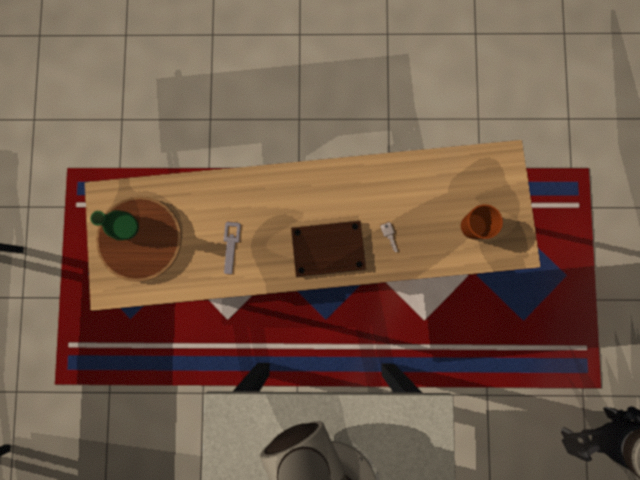

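The top view shows the tray upside down at about (329,249), the key at (389,237) on the cup side, the opener at (232,248), the cup at (482,223), and the turntable with the vase at (138,237). The shelf's front edge runs from (90,310) to (540,268). Next I'll measure these.

```bash
cat > h.py <<'E'
import numpy as np, cv2
from rig import arm
from scipy.spatial.transform import Rotation as R
def ray(c,u,v):
    T=c["cam_to_world"]; d=np.stack([(np.asarray(u,float)-c["cx"])/c["fx"],-(np.asarray(v,float)-c["cy"])/c["fy"],-np.ones_like(np.asarray(u,float))],-1)
    return T[:3,3],d@T[:3,:3].T
def onplane(c,u,v,z):
    o,d=ray(c,u,v); t=(z-o[2])/d[...,2]; return o+d*t[...,None]
def cloud(c):
    v,u=np.mgrid[0:480,0:640]; o,d=ray(c,u,v); return o+d*c["z_map"][...,None]
def biggest(m):
    n,l,s,ce=cv2.connectedComponentsWithStats(m.astype(np.uint8)); i=1+np.argmax(s[1:,4]); return l==i
def rect(pts):
    r=cv2.minAreaRect((pts[:,:2]*1000).astype(np.float32)); return r, cv2.boxPoints(r)
E
python3 - <<'E'
from h import *
for n in ("top","scene"):
    c=arm.camera(n); P=cloud(c); hsv=cv2.cvtColor(c["color"],cv2.COLOR_RGB2HSV); V=hsv[...,2]
    np.set_printoptions(precision=1,suppress=True)
    sh=(abs(P[...,2]-.05)<.012)&(P[...,0]>.2)&(hsv[...,0]<30); sh=biggest(sh)
    print(n,"shelf z",np.median(P[sh][:,2]))
    vv,uu=np.nonzero(biggest(sh|(P[...,2]>.05)&(P[...,0]>.25)))
    r,b=rect(onplane(c,uu,vv,.05)); print("shelf",r,b.tolist())
    # tray: dark, on-plane
    W=onplane(c,*np.mgrid[0:480,0:640][::-1],.07)
    reg=(W[...,0]>.33)&(W[...,0]<.65)&(abs(W[...,1])<.16)
    t=biggest(reg&(V<95)&(P[...,2]>.058)); vv,uu=np.nonzero(t); print("tray",t.sum(),uu.mean(),vv.mean())
    r,b=rect(onplane(c,uu,vv,.07)); print(r,b.tolist()); print("z",np.median(P[t][:,2]))
    g=(hsv[...,1]<60)&(V>100)&(abs(P[...,2]-.055)<.012)&(W[...,0]>.35)&(abs(W[...,1])<.5)
    nn,l,s,ce=cv2.connectedComponentsWithStats(g.astype(np.uint8))
    for i in range(1,nn):
        if s[i,4]>40:
            vv,uu=np.nonzero(l==i); print("gray",s[i],ce[i],rect(onplane(c,uu,vv,.055)))
E
```

```text
top shelf z 0.05057361210037914
shelf ((647.3839721679688, 46.24755859375), (322.15191650390625, 1098.7239990234375), 5.731551647186279) [[432.249755859375, 576.77685546875], [541.976806640625, -516.454345703125], [862.5181884765625, -484.28173828125], [752.7911376953125, 608.949462890625]]
tray 3471 327.9167386920196 248.64390665514262
((586.5203857421875, -0.9749603271484375), (120.32872772216797, 169.68197631835938), 5.953710079193115) [[517.8804321289062, 77.1678466796875], [535.4806518554688, -91.59886169433594], [655.1603393554688, -79.11776733398438], [637.5601196289062, 89.64894104003906]]
z 0.07059591132590493
gray [224 222  16  52 400] [230.2 246.6] (((588.9290771484375, 238.51022338867188), (35.38251495361328, 124.86026763916016), 85.64155578613281), array([[525.3, 225.6],
       [649.8, 216.1],
       [652.5, 251.4],
       [528. , 260.9]], dtype=float32))
gray [381 223  16  28 147] [388.4 232.6] (((615.8270263671875, -152.771728515625), (69.27568817138672, 23.29631996154785), 21.00693130493164), array([[ 579.3, -154.3],
       [ 587.7, -176.1],
       [ 652.3, -151.2],
 
[... 493 characters left out ...]
94) [[524.857177734375, 74.10531616210938], [542.858154296875, -100.66073608398438], [665.108154296875, -88.06892395019531], [647.107177734375, 86.69712829589844]]
z 0.06832510313103524
gray [376 201  43  31 323] [396.8 216.2] (((594.105712890625, 233.6103057861328), (36.137760162353516, 124.38993835449219), 86.3429183959961), array([[530.9, 219.5],
       [655. , 211.6],
       [657.3, 247.7],
       [533.2, 255.6]], dtype=float32))
gray [244 293  35  17 214] [264.4 301.5] (((619.1629638671875, -154.80767822265625), (70.36898803710938, 24.911422729492188), 23.53103256225586), array([[ 581.9, -157.4],
       [ 591.9, -180.3],
       [ 656.4, -152.2],
       [ 646.4, -129.3]], dtype=float32))
```

Call:
{"method": "carry_out", "body": {"gripper": [60, 60, 60, 60, 60], "xyz": [[33, 37, 0], [66, 74, 0], [99, 111, 0], [132, 148, 0], [165, 185, 0]], "dr": [[0, 0, -0.07], [0, 0, -0.14], [0, 0, -0.2], [0, 0, -0.27], [0, 0, -0.338]]}}

```text
time_s: 0.7
tool_pos: [0.3991, -0.3115, 0.2483]
tool_rot: [-1.571, 0.0, -3.045]
wrist_force: [0.7, -0.1, -0.5]
finger_gap: 0.604
```

```bash
cat > st.py <<'E'
import json,numpy as np
from rig import arm
o=arm.get_obs(); np.set_printoptions(precision=4,suppress=True)
for k in("time_s","joint_positions","tool_pos","tool_rot","wrist_force","finger_gap"):print(k,o[k])
open("log.jsonl","a").write(json.dumps([list(map(float,o[k])) for k in("joint_positions","tool_pos","tool_rot")])+"\n")
E
python3 st.py
```

```text
time_s 0.7
joint_positions [-0.6627 -0.0182  0.0679  1.6567 -0.      2.3823]
tool_pos [ 0.3991 -0.3115  0.2483]
tool_rot [-1.5707  0.0001 -3.045 ]
wrist_force [ 0.6991 -0.1184 -0.504 ]
finger_gap 0.6036774809214123
```

Call:
{"method": "carry_out", "body": {"gripper": [60, 60, 60, 60, 60], "xyz": [[33, 37, -5], [66, 74, -10], [99, 111, -15], [132, 148, -20], [165, 185, -25]], "dr": [[0, 0, 0], [0, 0, 0], [0, 0, 0], [0, 0, 0], [0, 0, 0]]}}

```text
time_s: 1.2
tool_pos: [0.5642, -0.1262, 0.223]
tool_rot: [-1.571, 0.0, -3.042]
wrist_force: [0.7, -0.9, 1.1]
finger_gap: 0.603
```

```bash
python3 st.py
```

```text
time_s 1.2
joint_positions [-0.2201  0.1469  0.1926  1.6164 -0.0001  2.8215]
tool_pos [ 0.5642 -0.1262  0.223 ]
tool_rot [-1.5707  0.0001 -3.0416]
wrist_force [ 0.7497 -0.9335  1.1303]
finger_gap 0.6034867051994125
```

Call:
{"method": "carry_out", "body": {"gripper": [60, 60, 60, 60, 60], "xyz": [[33, 37, 0], [66, 74, 0], [99, 111, 0], [112, 135, -20], [112, 135, -60]], "dr": [[0, 0, 0], [0, 0, 0], [0, 0, 0], [0, 0, 0], [0, 0, 0]]}}

```text
time_s: 1.7
tool_pos: [0.678, 0.0105, 0.1643]
tool_rot: [-1.571, 0.005, -3.038]
wrist_force: [0.9, -0.4, 0.5]
finger_gap: 0.6
```

```bash
python3 st.py; cat log.jsonl
```

```text
time_s 1.7
joint_positions [0.0152 0.3824 0.3646 1.5483 0.0006 3.0533]
tool_pos [0.678  0.0105 0.1643]
tool_rot [-1.571   0.0047 -3.0381]
wrist_force [ 0.8897 -0.4176  0.5375]
finger_gap 0.6001018259093085
[[-0.6627354228297725, -0.018159581217008357, 0.06787037672932214, 1.6566572702810838, -2.2020188930069932e-05, 2.3822583694348816], [0.3990563231977641, -0.31146987811996946, 0.24827453855223133], [-1.5706639995681693, 0.00010742570263833073, -3.0449937870178463]]
[[-0.22009290289636002, 0.14694024971524083, 0.19261342934251804, 1.6163515246549365, -6.694344654948357e-05, 2.821501386372286], [0.5642161481342824, -0.1262431126024774, 0.2230222383127974], [-1.570695660286776, 9.092511526720415e-05, -3.041594288641142]]
[[0.015245353476282074, 0.3823929989404983, 0.36463673647748446, 1.548343420846289, 0.0006080357338966681, 3.053314297492787], [0.6779711516458139, 0.010499683193546333, 0.16434545203690887], [-1.570987918126858, 0.004731961306008836, -3.038067969452534]]
```

```bash
python3 - <<'E'
from h import *
import json
L=[json.loads(l) for l in open("log.jsonl")]
L.append([[-1.133,.0874695,.175148,1.65976,0,1.570783],[.23309165,-.4979609,.24758508],0])
A=[];b=[]
for q,p,_ in L:
    f=q[1]-q[2]; r=np.hypot(p[0],p[1])
    c,s=np.cos(q[1]),np.sin(q[1]); C,S=np.cos(f),np.sin(f)
    # link vec (u fwd, w up) rotated by pitch angle t (down positive): r=u c + w s ; z=-u s + w c
    A+= [[c,s,C,S,1,0],[-s,c,-S,C,0,1]]; b+=[r,p[2]]
x,res,rk,sv=np.linalg.lstsq(np.array(A),np.array(b),rcond=None)
print(x,rk,sv,np.array(A)@x-b)
E
```

```text
[-0.00084084  0.41679084  0.52463323  0.06640386 -0.0026039  -0.27971665] 6 [3.45744122 3.45744122 0.21387372 0.21387372 0.01892658 0.01892658] [-2.46363417e-04 -4.75272218e-05  4.74732234e-04 -2.84459764e-05
 -1.84865683e-04  1.78738467e-05 -4.35031345e-05  5.80993515e-05]
```

Call:
{"method": "carry_out", "body": {"gripper": [60, 60, 60, 60, 60], "xyz": [[0, 0, -45], [0, 0, -80], [0, 0, -96], [0, 0, -96], [0, 0, -96]], "dr": [[0, 0, 0], [0, 0, 0], [0, 0, 0], [0, 0, 0], [0, 0, 0]]}}

```text
time_s: 2.2
tool_pos: [0.6755, 0.0068, 0.0682]
tool_rot: [-1.571, 0.001, -3.042]
wrist_force: [-0.7, 0.3, 0.1]
finger_gap: 0.6
```

```bash
python3 st.py;  python3 - <<'E'
from h import *
for n in("scene","wrist"):
    c=arm.camera(n); cv2.imwrite(f"pics/{n}1.png",c["color"][:,:,::-1])
print(c["mount"].round(3),c["fx"],c["cx"],c["cy"])
E
```

```text
time_s 2.2
joint_positions [0.0101 0.3896 0.1889 1.369  0.     3.0519]
tool_pos [0.6755 0.0068 0.0682]
tool_rot [-1.5707  0.001  -3.0419]
wrist_force [-0.734   0.303   0.1117]
finger_gap 0.6002776744837693
[[-0.    -0.947 -0.32  -0.082]
 [-0.001  0.32  -0.947 -0.125]
 [ 1.    -0.    -0.001  0.001]
 [ 0.     0.     0.     1.   ]] 371.64829954431775 316.6292813024741 242.76181920206267
```

View pics/scene1.png

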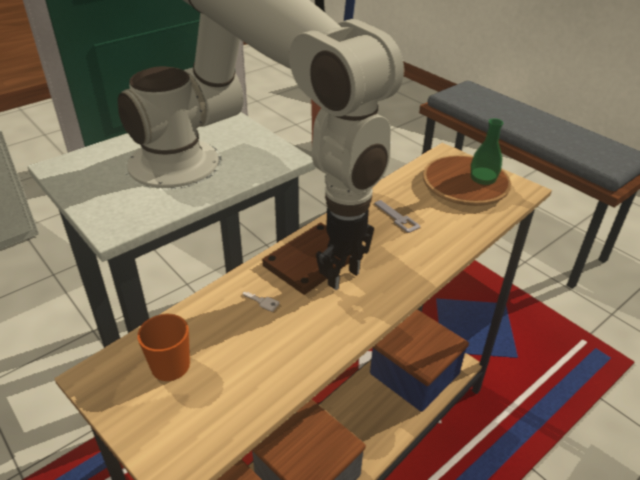

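View pics/wrist1.png

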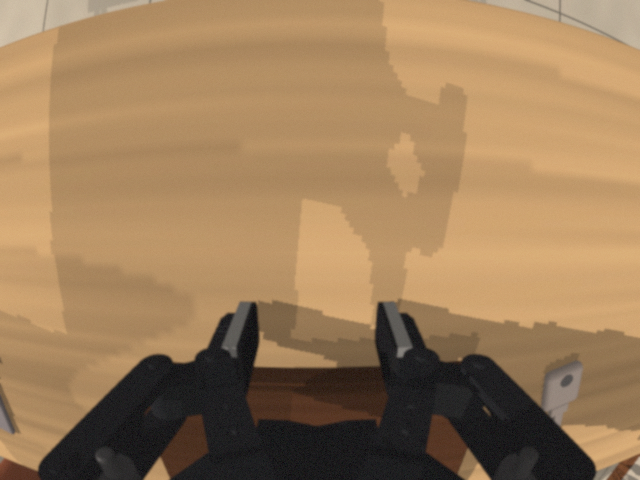

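The wrist view shows both fingers standing behind the tray's back side (its edge is at row 368), with the key at (562,385). Next I push the tray toward the front.

Call:
{"method": "carry_out", "body": {"gripper": [60, 60, 60, 60, 60], "xyz": [[-10, -1, 0], [-20, -2, 0], [-30, -3, 0], [-40, -4, 0], [-50, -5, 0]], "dr": [[0, 0, 0], [0, 0, 0], [0, 0, 0], [0, 0, 0], [0, 0, 0]]}}

```text
time_s: 2.8
tool_pos: [0.6252, 0.0018, 0.0679]
tool_rot: [-1.571, 0.001, -3.042]
wrist_force: [2.6, 1.1, 2.1]
finger_gap: 0.603
```

Call:
{"method": "carry_out", "body": {"gripper": [60, 60, 60, 60, 60], "xyz": [[-10, -1, 0], [-20, -2, 0], [-30, -3, 0], [-38, -4, 0], [-43, -4, 0]], "dr": [[0, 0, 0], [0, 0, 0], [0, 0, 0], [0, 0, 0], [0, 0, 0]]}}

```text
time_s: 3.3
tool_pos: [0.5815, -0.0023, 0.0675]
tool_rot: [-1.571, 0.0, -3.042]
wrist_force: [2.7, -0.1, 2.7]
finger_gap: 0.599
```

```bash
python3 st.py;  cat > tray.py <<'E'
from h import *
import sys
np.set_printoptions(precision=1,suppress=True)
def meas(name,tag,z=.07,zmin=.058):
    c=arm.camera(name); cv2.imwrite(f"pics/{name}{tag}.png",c["color"][:,:,::-1])
    P=cloud(c); hsv=cv2.cvtColor(c["color"],cv2.COLOR_RGB2HSV)
    W=onplane(c,*np.mgrid[0:480,0:640][::-1],z)
    reg=(W[...,0]>.33)&(W[...,0]<.7)&(abs(W[...,1])<.16)
    t=biggest(reg&(hsv[...,2]<95)&(abs(P[...,2]-z)<.012)); vv,uu=np.nonzero(t)
    r,b=rect(onplane(c,uu,vv,z)); print(name,t.sum(),r,b.round(1).tolist())
if __name__=="__main__":
    meas("top",sys.argv[1]); meas("scene",sys.argv[1])
E
python3 tray.py 2
```

```text
time_s 3.3
joint_positions [-0.0039  0.1674 -0.0847  1.3185 -0.0001  3.038 ]
tool_pos [ 0.5815 -0.0023  0.0675]
tool_rot [-1.5707  0.0002 -3.0419]
wrist_force [ 2.6908 -0.0581  2.7363]
finger_gap 0.5994744382423401
top 184 ((502.0621643066406, 72.54170989990234), (117.23666381835938, 12.215383529663086), 2.81038236618042) [[443.20001220703125, 75.80000305175781], [443.79998779296875, 63.599998474121094], [560.9000244140625, 69.30000305175781], [560.2999877929688, 81.5]]
scene 1781 ((528.4789428710938, -21.478248596191406), (148.97793579101562, 159.55484008789062), 5.4244208335876465) [[446.79998779296875, 50.900001525878906], [461.8999938964844, -107.9000015258789], [610.2000122070312, -93.9000015258789], [595.0999755859375, 65.0]]
```

View pics/top2.png

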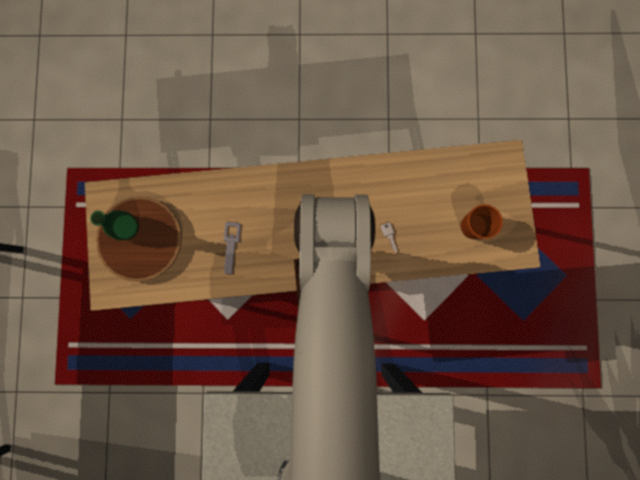

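Call:
{"method": "carry_out", "body": {"gripper": [60, 80, 100, 100, 100], "xyz": [[12, 1, 0], [12, 1, 45], [10, 0, 95], [-20, -15, 140], [-50, -45, 180]], "dr": [[0, 0, 0], [0, 0, 0.12], [0, 0, 0.26], [0, 0, 0.4], [0, 0, 0.54]]}}

```text
time_s: 3.9
tool_pos: [0.5389, -0.0395, 0.2387]
tool_rot: [-1.571, -0.0, -2.494]
wrist_force: [-0.3, -1.0, 0.8]
finger_gap: 1.0
```

Call:
{"method": "carry_out", "body": {"gripper": [100, 100, 100, 100, 100], "xyz": [[-30, -40, 10], [-60, -80, 20], [-90, -120, 20], [-120, -150, 20], [-140, -180, 20]], "dr": [[0, 0, 0.14], [0, 0, 0.28], [0, 0, 0.42], [0, 0, 0.56], [0, 0, 0.7]]}}

```text
time_s: 4.4
tool_pos: [0.3998, -0.2183, 0.2572]
tool_rot: [-1.572, 0.0, -1.819]
wrist_force: [0.2, 0.4, 0.8]
finger_gap: 0.996
```

```bash
python3 st.py; python3 tray.py 3
```

```text
time_s 4.4
joint_positions [-0.4998 -0.133  -0.0225  1.6823 -0.0002  1.319 ]
tool_pos [ 0.3998 -0.2183  0.2572]
tool_rot [-1.5719  0.0001 -1.8188]
wrist_force [0.1708 0.3633 0.7891]
finger_gap 0.9963180296442938
top 3549 ((509.4442443847656, -8.081466674804688), (119.80726623535156, 169.7404022216797), 5.722192287445068) [[441.3999938964844, 70.4000015258789], [458.29998779296875, -98.5], [577.5, -86.5999984741211], [560.5999755859375, 82.30000305175781]]
scene 3196 ((517.8883056640625, -14.176727294921875), (128.7122802734375, 178.12242126464844), 5.750838756561279) [[444.8999938964844, 68.0], [462.79998779296875, -109.19999694824219], [590.7999877929688, -96.30000305175781], [573.0, 80.9000015258789]]
```

View pics/top3.png

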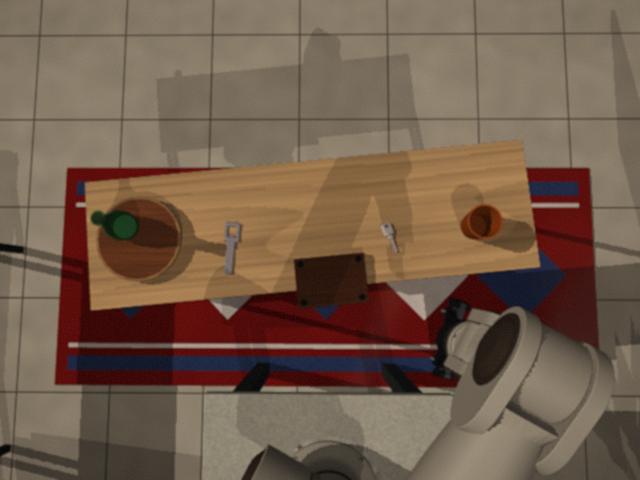

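View pics/scene3.png

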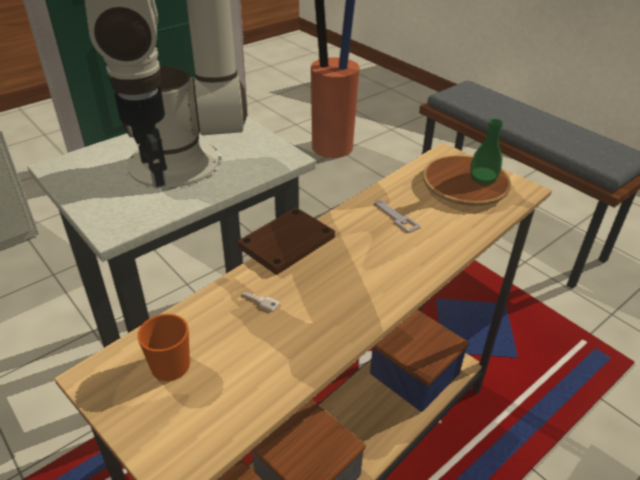

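The tray now overhangs by about 41 mm: centre (510,-8), yaw 0.1 rad, and the overhanging corners are at pixels (303,303) and (367,297) in the top view. Next I need the pedestal's extent and the remaining wrist geometry.

```bash
python3 - <<'E'
from h import *
c=arm.camera("top"); np.set_printoptions(precision=3,suppress=True)
print(onplane(c,np.array([203,453]),np.array([393,393]),0.0))
o=arm.get_obs(); R0=R.from_euler("xyz",o["tool_rot"])
# next: tool down, z axis pointing +y-ish: rotate further about z
print(R0.as_matrix())
th=np.radians(41); t=np.array([np.cos(th),np.sin(th),0])
T=R.from_matrix(np.column_stack([np.cross(t,[0,0,1]),t,[0,0,1]]))
rv=(T*R0.inv()).as_rotvec(); print(rv,np.degrees(np.linalg.norm(rv)))
E
```

```text
[[ 0.23   0.309  0.   ]
 [ 0.234 -0.312  0.   ]]
[[-0.254 -0.001  0.967]
 [-0.967  0.    -0.254]
 [-0.    -1.    -0.001]]
[ 0.369 -1.581  0.758] 102.64660770613484
```

Call:
{"method": "carry_out", "body": {"gripper": [100, 100, 100, 100, 100], "xyz": [[0, 0, 10], [0, 0, 20], [0, 0, 30], [0, 0, 40], [0, 0, 50]], "dr": [[0, 0, 0.14], [0, 0, 0.28], [0, 0, 0.42], [0, 0, 0.56], [0, 0, 0.7]]}}

```text
time_s: 5.05
tool_pos: [0.4023, -0.2164, 0.3072]
tool_rot: [-1.571, 0.001, -1.12]
wrist_force: [0.1, -1.0, 0.7]
finger_gap: 1.0
```

Call:
{"method": "carry_out", "body": {"gripper": [100, 100, 100, 100, 100], "xyz": [[0, 0, 0], [0, 0, 0], [0, 0, 0], [0, 0, 0], [0, 0, 0]], "dr": [[0, 0, 0.14], [0, 0, 0.28], [0, 0, 0.42], [0, 0, 0.56], [0, 0, 0.6]]}}

```text
time_s: 5.55
tool_pos: [0.4024, -0.2164, 0.3068]
tool_rot: [-1.571, 0.001, -0.52]
wrist_force: [0.3, -1.4, -0.5]
finger_gap: 1.001
```

Call:
{"method": "carry_out", "body": {"gripper": [100, 100, 100, 100, 100], "xyz": [[0, 0, 0], [0, 0, 0], [0, 0, 0], [0, 0, 0], [0, 0, 0]], "dr": [[0.12, -0.07, 0], [0.24, -0.14, 0], [0.36, -0.21, 0], [0.48, -0.28, 0], [0.6, -0.35, 0]]}}

```text
time_s: 6.05
tool_pos: [0.4025, -0.2169, 0.3079]
tool_rot: [-0.87, -0.002, -0.527]
wrist_force: [-0.3, 0.4, -0.2]
finger_gap: 1.002
```

```bash
python3 st.py
```

```text
time_s 6.05
joint_positions [-0.8597  0.0146  0.0839  1.9072  0.6555 -0.4251]
tool_pos [ 0.4025 -0.2169  0.3079]
tool_rot [-0.8705 -0.0021 -0.5267]
wrist_force [-0.2524  0.3989 -0.1987]
finger_gap 1.0020316552007766
```

```bash
cat > kin.py <<'E'
import numpy as np, json
from scipy.optimize import least_squares
from scipy.spatial.transform import Rotation as R
LO=np.array([-3.13,-.85,-1.15,-2.2,-1.42,-3.1]); HI=np.array([3.13,1.81,1.24,2.28,1.505,3.1])
K=[.136,.4168,.5246,.0664,-.0026,.147,.268]
def fk(q,k=K):
    d1,A,bu,bw,r0,a,D=k
    j1,j2,j3,j4,j5,j6=q; rho=np.array([np.cos(j1),np.sin(j1),0]); l=np.array([-np.sin(j1),np.cos(j1),0]); Z=np.array([0,0,1.])
    f=j2-j3; ph=f+j4
    u=np.cos(ph)*rho-np.sin(ph)*Z; w=np.sin(ph)*rho+np.cos(ph)*Z
    j4p=rho*(r0+A*np.sin(j2)+bu*np.cos(f)+bw*np.sin(f))+Z*(d1+A*np.cos(j2)-bu*np.sin(f)+bw*np.cos(f))
    c,s=np.cos(j5),np.sin(j5); y=c*u+s*l
    z=np.cos(j6)*(c*l-s*u)+np.sin(j6)*w
    j5p=j4p+a*u
    return j5p+D*y, np.column_stack([np.cross(y,z),y,z]), j5p, j4p, ph
def target(th,de,flip=0,roll=0.):
    y=np.array([np.cos(th)*np.cos(de),np.sin(th)*np.cos(de),-np.sin(de)])
    x=np.cross(y,[0,0,1]);x/=np.linalg.norm(x)
    if flip:x=-x
    M=np.column_stack([x,y,np.cross(x,y)])
    return (R.from_rotvec(y*roll)*R.from_matrix(M)).as_matrix()
def ik(p,M,q0):
    def e(q):
        pp,MM=fk(q)[:2]
        return np.r_[(pp-p)*10,(R.from_matrix(MM@M.T)).as_rotvec()]
    s=least_squares(e,np.clip(q0,LO+1e-3,HI-1e-3),bounds=(LO,HI)); return s.x,np.linalg.norm(e(s.x))
E
python3 - <<'E'
from kin import *
np.set_printoptions(precision=3,suppress=True)
L=[json.loads(l) for l in open("log.jsonl")]
for q,p,r in L:
    a=fk(q); M=R.from_euler("xyz",r).as_matrix()
    print((a[0]-p)*1000, np.degrees(R.from_matrix(a[1]@M.T).as_rotvec()))
q0=L[-1][0]
C=np.array([.510,-.0085]);ex=np.array([.995,.0998]);ey=np.array([-.0998,.995])
for off in(-.06,-.045,-.03,0):
  pf=C-.06*ex+off*ey
  for de in(0,.03,.05,.07):
   for th in np.radians(np.arange(25,76,5)):
    t=np.array([np.cos(th),np.sin(th)])
    # TCP: 7mm perpendicular inside
    p=np.r_[pf+.007/(t@ex)*t,.058]
    q,err=ik(p,target(th,de),[-.8,0,-.6,1.5,1.4,0])
    if err<.003:
        x=fk(q); print(off,de,np.degrees(th),p,"q",q,"j5p",x[2],"ph",np.degrees(x[4]))
E
```

```text
[ 0.501 -0.391  0.687] [-0. -0. -0.]
[ 1.296 -0.29   0.569] [ 0.  0. -0.]
[2.518 0.038 0.431] [0. 0. 0.]
[ 7.875  0.079 -1.218] [-0. -0. -0.]
[10.025 -0.039 -2.058] [-0.  0.  0.]
[ 0.227 -0.124  0.784] [ 0.  0. -0.]
[ 0.213 -0.247  0.725] [-0.  0.  0.]
-0.06 0 55.0 [ 0.462 -0.065  0.058] q [-0.745  0.624 -0.408  2.11   1.436 -1.571] j5p [ 0.309 -0.285  0.058] ph 179.9999999736096
-0.06 0 59.99999999999999 [ 0.462 -0.064  0.058] q [-0.734  0.658 -0.349  2.135  1.361 -1.571] j5p [ 0.328 -0.296  0.058] ph 179.9999999999366
-0.06 0 65.0 [ 0.462 -0.062  0.058] q [-0.718  0.692 -0.29   2.161  1.289 -1.571] j5p [ 0.349 -0.305  0.058] ph 179.9999999974933
-0.06 0 70.0 [ 0.462 -0.059  0.058] q [-0.699  0.724 -0.232  2.186  1.221 -1.571] j5p [ 0.37  -0.311  0.058] ph 179.99999999957834
-0.06 0 75.0 [ 0.461 -0.055  0.058] q [-0.675  0.755 -0.177  2.21   1.157 -1.571] j5p [ 0.392 -0.314  0.058] ph 179.99999999996706
-0.06 0.03 55.0 [ 0.462 -0.065  0.058] q [-0.745  0.541 -0.429  1.951  1.433 -1.352] j5p [ 0.309 -0.285  0.066] ph 167.35804939594126
-0.06 0.03 59.99999999999999 [ 0.462 -0.064  0.0
[... 9621 characters left out ...]
 0.386 -0.254  0.071] ph 170.95842011312413
0 0.07 55.0 [ 0.456 -0.006  0.058] q [-0.638  0.063 -0.757  1.119  1.496 -0.369] j5p [ 0.303 -0.225  0.077] ph 111.08733813446791
0 0.07 59.99999999999999 [ 0.456 -0.004  0.058] q [-0.631  0.359 -0.54   1.663  1.443 -0.995] j5p [ 0.323 -0.236  0.077] ph 146.76743366072557
0 0.07 65.0 [ 0.456 -0.002  0.058] q [-0.619  0.474 -0.446  1.853  1.375 -1.209] j5p [ 0.343 -0.244  0.077] ph 158.88210716187436
0 0.07 70.0 [0.456 0.001 0.058] q [-0.602  0.542 -0.376  1.95   1.308 -1.307] j5p [ 0.364 -0.251  0.077] ph 164.36945694233492
0 0.07 75.0 [0.455 0.005 0.058] q [-0.581  0.593 -0.315  2.014  1.244 -1.362] j5p [ 0.386 -0.254  0.077] ph 167.40669761039618
```

```bash
python3 - <<'E'
from kin import *
np.set_printoptions(precision=3,suppress=True)
L=[json.loads(l) for l in open("log.jsonl")]
q=np.array(L[-1][0])
Mp=R.from_euler("xyz",L[-1][2])
for p,th,de in [((.43,-.19,.30),38,.15),((.44,-.18,.30),38,.08),((.44,-.18,.18),38,.08),((.44,-.18,.06),38,.08),((.452,-.14,.06),42,.08),((.458,-.10,.06),46,.08),((.4627,-.0665,.06),50,.08),((.4627,-.0665,.30),50,.08)]:
    M=target(np.radians(th),de); q,e=ik(np.array(p),M,q); x=fk(q)
    rv=(R.from_matrix(M)*Mp.inv()).as_rotvec(); Mp=R.from_matrix(M)
    print(p,th,round(e,4),q,"j5p",x[2],"j4p",x[3],"ph",round(np.degrees(x[4])),"dr",rv)
E
```

```text
(0.43, -0.19, 0.3) 38 0.0 [-1.011 -0.045 -0.343  1.872  1.389 -0.608] j5p [ 0.221 -0.353  0.34 ] j4p [ 0.265 -0.424  0.461] ph 124 dr [ 0.548 -0.475 -0.363]
(0.44, -0.18, 0.3) 38 0.0 [-0.983  0.008 -0.355  1.963  1.461 -0.758] j5p [ 0.229 -0.344  0.321] j4p [ 0.285 -0.428  0.428] ph 133 dr [ 0.043 -0.055  0.   ]
(0.44, -0.18, 0.18) 38 0.0 [-0.983  0.113 -0.488  1.725  1.461 -0.758] j5p [ 0.229 -0.344  0.201] j4p [ 0.285 -0.428  0.308] ph 133 dr [0. 0. 0.]
(0.44, -0.18, 0.06) 38 0.0 [-0.983  0.288 -0.554  1.484  1.461 -0.758] j5p [ 0.229 -0.344  0.081] j4p [ 0.285 -0.428  0.188] ph 133 dr [0. 0. 0.]
(0.452, -0.14, 0.06) 42 0.0 [-0.899  0.234 -0.598  1.391  1.47  -0.654] j5p [ 0.253 -0.319  0.081] j4p [ 0.309 -0.389  0.198] ph 127 dr [-0.    0.    0.07]
(0.458, -0.1, 0.06) 46 0.0 [-0.82   0.189 -0.638  1.323  1.475 -0.581] j5p [ 0.272 -0.292  0.081] j4p [ 0.327 -0.351  0.204] ph 123 dr [ 0.   -0.    0.07]
(0.4627, -0.0665, 0.06) 50 0.0 [-0.75   0.184 -0.643  1.319  1.475 -0.577] j5p [ 0.291 -0.271  0.081] j4p [ 0.349 -0.326  0.205] ph 123 dr [-0.    0.    0.07]
(0.4627, -0.0665, 0.3) 50 0.0 [-0.75  -0.091 -0.419  1.818  1.475 -0.577] j5p [ 0.291 -0.271  0.321] j4p [ 0.349 -0.326  0.445] ph 123 dr [0. 0. 0.]
```

```bash
cat > plan.py <<'E'
# usage: plan.py x y z th de [roll_deg]  -> shift (mm) & rotvec from measured pose
import sys; from kin import *; from rig import arm
np.set_printoptions(precision=3,suppress=True)
a=list(map(float,sys.argv[1:])); o=arm.get_obs()
M=target(np.radians(a[3]),a[4],0,np.radians(a[5]) if len(a)>5 else 0)
rv=(R.from_matrix(M)*R.from_euler("xyz",o["tool_rot"]).inv()).as_rotvec()
print("shift",np.array(a[:3])-o["tool_pos"]*1000,"rv",rv,np.degrees(np.linalg.norm(rv)))
q,e=ik(np.array(a[:3])/1000,M,o["joint_positions"]); print(q,round(e,4))
E
python3 plan.py 440 -180 300 38 0.08
```

```text
shift [37.526 36.931 -7.898] rv [ 0.601 -0.521 -0.36 ] 50.004874925782524
[-0.983  0.008 -0.355  1.963  1.461 -0.758] 0.0
```

Call:
{"method": "carry_out", "body": {"gripper": [100, 100, 100, 100, 100], "xyz": [[6, 6, -1], [12, 12, -3], [18, 18, -4], [24, 24, -5], [30, 30, -7]], "dr": [[0.1, -0.085, -0.06], [0.2, -0.17, -0.12], [0.3, -0.26, -0.18], [0.4, -0.345, -0.24], [0.5, -0.43, -0.3]]}}

```text
time_s: 6.55
tool_pos: [0.4323, -0.1871, 0.3003]
tool_rot: [-0.214, -0.016, -0.847]
wrist_force: [0.7, -0.7, -0.1]
finger_gap: 0.998
```

```bash
python3 plan.py 440 -180 180 38 0.08
```

```text
shift [   7.691    7.05  -120.315] rv [ 0.098 -0.093 -0.06 ] 8.475202328556051
[-0.983  0.113 -0.488  1.725  1.461 -0.758] 0.0
```

Call:
{"method": "carry_out", "body": {"gripper": [100, 100, 100, 100, 100], "xyz": [[4, 3, 0], [8, 7, -30], [8, 7, -65], [8, 7, -100], [8, 7, -140]], "dr": [[0.05, -0.046, -0.03], [0.098, -0.093, -0.06], [0.098, -0.093, -0.06], [0.098, -0.093, -0.06], [0.098, -0.093, -0.06]]}}

```text
time_s: 7.05
tool_pos: [0.4402, -0.1794, 0.1589]
tool_rot: [-0.085, -0.001, -0.904]
wrist_force: [0.5, -0.8, 0.1]
finger_gap: 0.995
```

```bash
python3 st.py; python3 plan.py 440 -180 60 38 0.08;python3 - <<'E'
from h import *
for n in("scene","top"):
    c=arm.camera(n); cv2.imwrite(f"pics/{n}4.png",c["color"][:,:,::-1])
E
```

```text
time_s 7.05
joint_positions [-0.9815  0.1825 -0.466   1.6596  1.4557 -0.7416]
tool_pos [ 0.4402 -0.1794  0.1589]
tool_rot [-0.0851 -0.0009 -0.9039]
wrist_force [ 0.4744 -0.8148  0.1287]
finger_gap 0.9946563212032783
shift [ -0.201  -0.578 -98.938] rv [ 0.004 -0.003 -0.004] 0.36503488691944375
[-0.983  0.288 -0.554  1.484  1.461 -0.758] 0.0
```

View pics/scene4.png

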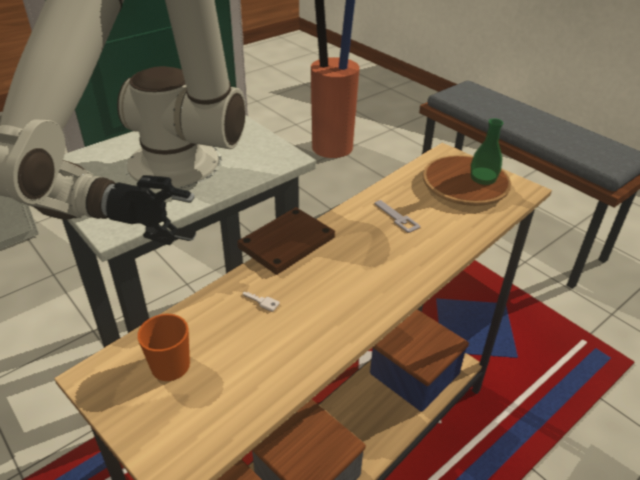

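View pics/top4.png

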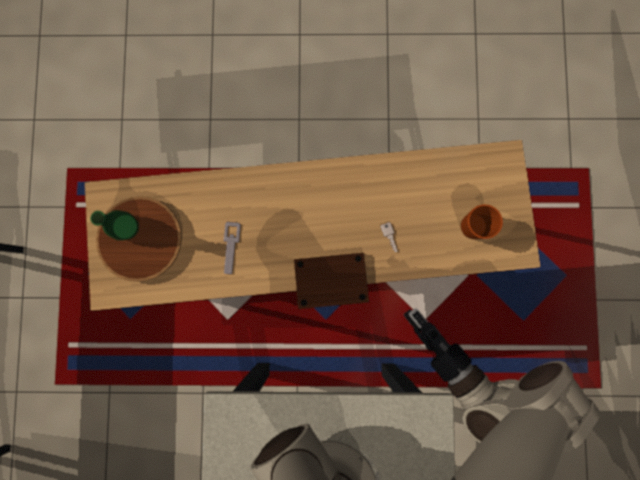

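The gripper points horizontally toward the tray: fingertips at about (165,190) in scene and (413,313) in top, clear of the shelf edge and the key. Next I descend and slide in along the edge.

Call:
{"method": "carry_out", "body": {"gripper": [65, 65, 65, 65, 65], "xyz": [[0, 0, -30], [0, 0, -60], [0, 0, -90], [0, 0, -99], [0, 0, -99]], "dr": [[0, 0, 0], [0, 0, 0], [0, 0, 0], [0, 0, 0], [0, 0, 0]]}}

```text
time_s: 7.65
tool_pos: [0.44, -0.1802, 0.0618]
tool_rot: [-0.085, -0.002, -0.905]
wrist_force: [-0.2, -0.6, 0.6]
finger_gap: 0.652
```

Call:
{"method": "carry_out", "body": {"gripper": [65, 65, 65, 65, 65], "xyz": [[5, 17, 0], [10, 34, 0], [13, 50, 0], [16, 65, 0], [18, 80, 0]], "dr": [[0, 0, 0.03], [0, 0, 0.06], [0, 0, 0.09], [0, 0, 0.12], [0, 0, 0.14]]}}

```text
time_s: 8.15
tool_pos: [0.4586, -0.1003, 0.0634]
tool_rot: [-0.085, -0.005, -0.764]
wrist_force: [0.8, -0.1, 0.2]
finger_gap: 0.649
```

```bash
python3 st.py; python3 plan.py 463 -67 60 50 0.08;python3 - <<'E'
from h import *
for n in("scene","wrist"):
    c=arm.camera(n); cv2.imwrite(f"pics/{n}5.png",c["color"][:,:,::-1])
E
```

```text
time_s 8.15
joint_positions [-0.8193  0.2479 -0.585   1.3074  1.4698 -0.577 ]
tool_pos [ 0.4586 -0.1003  0.0634]
tool_rot [-0.085  -0.0051 -0.7643]
wrist_force [ 0.8235 -0.1323  0.1783]
finger_gap 0.649045073235237
shift [ 4.361 33.32  -3.417] rv [0.007 0.    0.066] 3.81499237274384
[-0.751  0.186 -0.641  1.322  1.475 -0.581] 0.0
```

View pics/scene5.png

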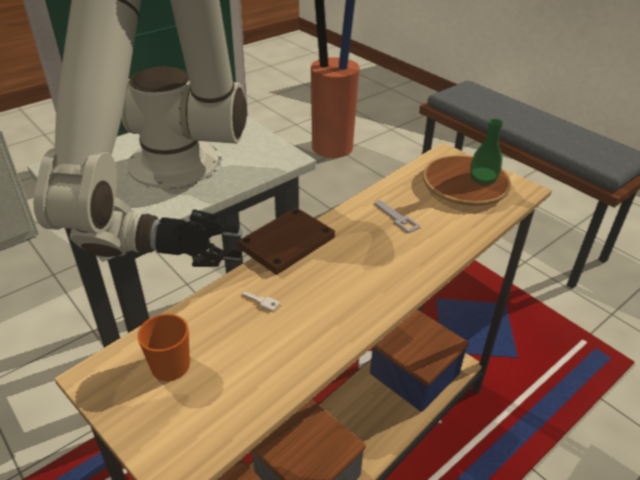

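View pics/wrist5.png

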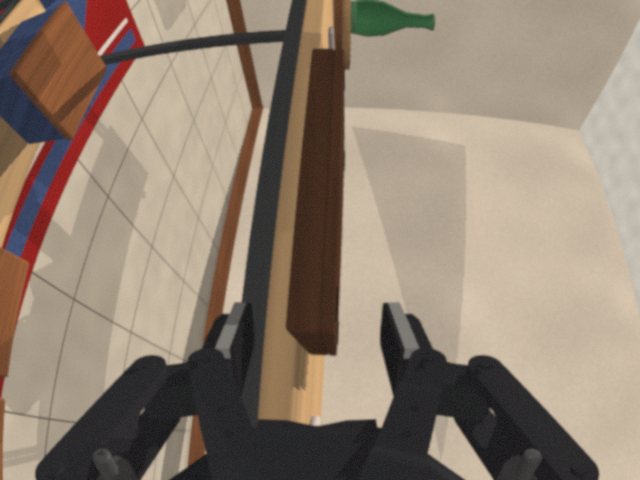

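The wrist view shows the tray's near corner at (315,345), centred between the two fingers at columns 235 and 395. One finger is above and one below, so I move in and close gently.

Call:
{"method": "carry_out", "body": {"gripper": [65, 65, 65, 65, 65], "xyz": [[1, 9, -1], [2, 18, -2], [3, 27, -3], [4, 33, -3], [4, 33, -3]], "dr": [[0, 0, 0.02], [0, 0, 0.04], [0, 0, 0.055], [0, 0, 0.066], [0, 0, 0.066]]}}

```text
time_s: 8.75
tool_pos: [0.4617, -0.0666, 0.0583]
tool_rot: [-0.085, -0.004, -0.698]
wrist_force: [0.6, -0.2, 0.9]
finger_gap: 0.649
```

```bash
python3 st.py; python3 - <<'E'
from h import *
for n in("scene","wrist"):
    c=arm.camera(n); cv2.imwrite(f"pics/{n}6.png",c["color"][:,:,::-1])
E
```

```text
time_s 8.75
joint_positions [-0.7518  0.2437 -0.6009  1.2808  1.4705 -0.5611]
tool_pos [ 0.4617 -0.0666  0.0583]
tool_rot [-0.0853 -0.0043 -0.6985]
wrist_force [ 0.5981 -0.1604  0.8509]
finger_gap 0.648641651765872
```

View pics/wrist6.png

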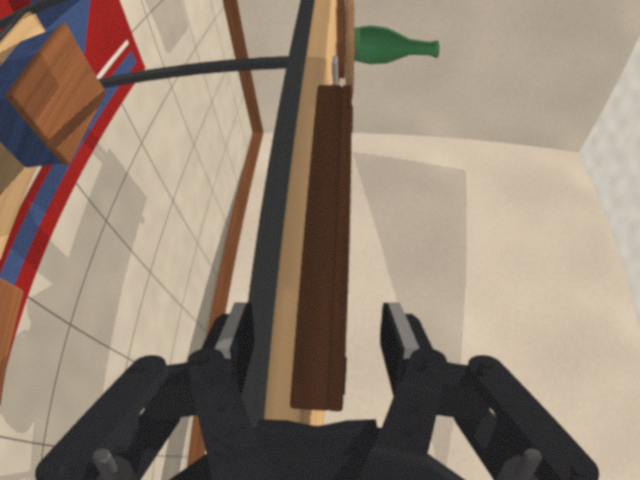

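Both fingers straddle the rim, the tray at columns 295–345 between them. Next I close the gripper.

Call:
{"method": "carry_out", "body": {"gripper": [45, 35, 28, 22, 15], "xyz": [[0, 0, 0], [0, 0, 0], [0, 0, 0], [0, 0, 0], [0, 0, 0]], "dr": [[0, 0, 0], [0, 0, 0], [0, 0, 0], [0, 0, 0], [0, 0, 0]], "newtons": 30}}

```text
time_s: 9.35
tool_pos: [0.462, -0.0678, 0.0592]
tool_rot: [-0.083, -0.004, -0.701]
wrist_force: [-2.3, 0.2, 7.4]
finger_gap: 0.246
```

Call:
{"method": "carry_out", "body": {"gripper": [5, 0, 0, 0, 0], "xyz": [[0, 0, 0], [0, 0, 0], [0, 0, 0], [0, 0, 0], [0, 0, 0]], "dr": [[0, 0, 0], [0, 0, 0], [0, 0, 0], [0, 0, 0], [0, 0, 0]], "newtons": 80}}

```text
time_s: 9.85
tool_pos: [0.4625, -0.068, 0.0599]
tool_rot: [-0.082, -0.004, -0.702]
wrist_force: [2.5, 1.3, 9.2]
finger_gap: 0.228
```

```bash
python3 st.py; python3 - <<'E'
from h import *
for n in("scene","wrist"):
    c=arm.camera(n); cv2.imwrite(f"pics/{n}7.png",c["color"][:,:,::-1])
E
```

```text
time_s 9.85
joint_positions [-0.7533  0.2435 -0.5993  1.2828  1.4748 -0.5611]
tool_pos [ 0.4625 -0.068   0.0599]
tool_rot [-0.0816 -0.0041 -0.7023]
wrist_force [2.5333 1.331  9.2478]
finger_gap 0.22799985235298126
```

View pics/wrist7.png

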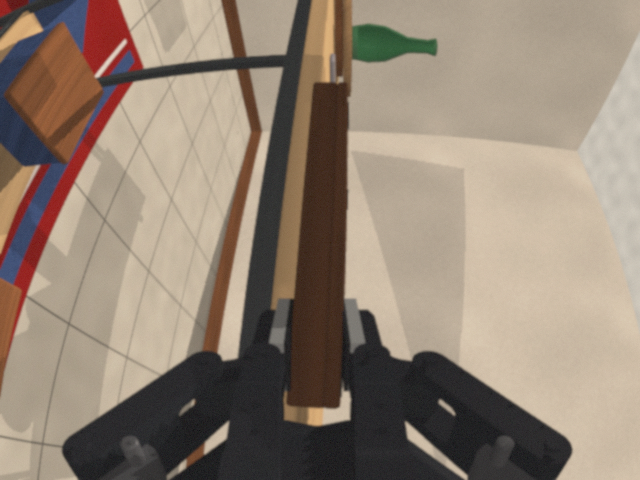

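View pics/scene7.png

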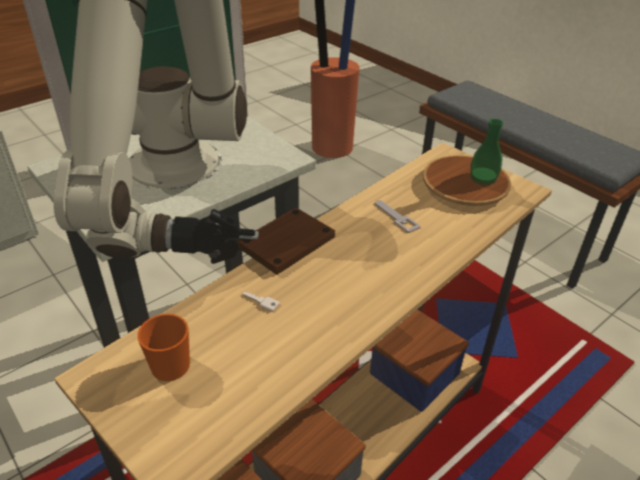

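Gripped: the gap of 0.228 is about 19.4 mm, and the wrist view shows the rim held between the pads at (320,340). Next I lift.

Call:
{"method": "carry_out", "body": {"gripper": [0, 0, 0, 0, 0], "xyz": [[0, 0, 8], [0, 0, 18], [0, 0, 32], [0, 0, 48], [0, 0, 64]], "dr": [[0, 0, 0], [0, 0, 0], [0, 0, 0], [0, 0, 0], [0, 0, 0]]}}

```text
time_s: 10.45
tool_pos: [0.4613, -0.0672, 0.1228]
tool_rot: [-0.087, -0.004, -0.699]
wrist_force: [-0.2, -0.7, -2.3]
finger_gap: 0.223
```

Call:
{"method": "carry_out", "body": {"gripper": [0, 0, 0, 0, 0], "xyz": [[0, 0, 25], [0, 0, 50], [0, 0, 75], [0, 0, 100], [0, 0, 120]], "dr": [[0, 0, 0], [0, 0, 0], [0, 0, 0], [0, 0, 0], [0, 0, 0]]}}

```text
time_s: 10.95
tool_pos: [0.4613, -0.0671, 0.2437]
tool_rot: [-0.087, -0.006, -0.699]
wrist_force: [-0.1, -0.4, -2.6]
finger_gap: 0.219
```

```bash
python3 st.py; python3 - <<'E'
from h import *
from kin import *
for n in("scene","wrist"):
    c=arm.camera(n); cv2.imwrite(f"pics/{n}8.png",c["color"][:,:,::-1])
o=arm.get_obs(); M=R.from_euler("xyz",o["tool_rot"]); print("t",M.as_matrix()[:,1])
q=o["joint_positions"]
for rl in range(0,181,20):
    T=R.from_rotvec(M.as_matrix()[:,1]*np.radians(rl))*M
    for s in(1,):
        q,e=ik(o["tool_pos"],T.as_matrix(),q); print(rl,q,round(e,4))
q=o["joint_positions"]
for rl in range(0,-181,-60):
    T=R.from_rotvec(M.as_matrix()[:,1]*np.radians(rl))*M
    q,e=ik(o["tool_pos"],T.as_matrix(),q); print(rl,q,round(e,4))
E
```

```text
time_s 10.95
joint_positions [-0.7534 -0.0268 -0.471   1.6809  1.4688 -0.5622]
tool_pos [ 0.4613 -0.0671  0.2437]
tool_rot [-0.0867 -0.0055 -0.6991]
wrist_force [-0.1058 -0.4163 -2.6104]
finger_gap 0.21916083105269143
t [ 0.64191046  0.76192061 -0.08618553]
0 [-0.75334534 -0.06597556 -0.49734343  1.69080649  1.46944282 -0.56220319] 0.0
20 [-0.75334534 -0.06597556 -0.49734343  1.69080649  1.46944282 -0.21313734] 0.0
40 [-0.75334534 -0.06597556 -0.49734343  1.69080649  1.46944282  0.13592851] 0.0
60 [-0.75334534 -0.06597556 -0.49734343  1.69080649  1.46944282  0.48499436] 0.0
80 [-0.75334534 -0.06597556 -0.49734343  1.69080649  1.46944282  0.83406021] 0.0
100 [-0.75334534 -0.06597556 -0.49734343  1.69080649  1.46944282  1.18312606] 0.0
120 [-0.75334534 -0.06597556 -0.49734342  1.6908065   1.46944282  1.5321919 ] 0.0
140 [-0.75334534 -0.06597556 -0.49734343  1.69080649  1.46944282  1.88125776] 0.0
160 [-0.75334534 -0.06597556 -0.49734343  1.69080649  1.46944282  2.23032361] 0.0
180 [-0.75334534 -0.06597556 -0.49734343  1.69080649  1.46944282  2.57938946] 0.0
0 [-0.75334534 -0.06597556 -0.49734343  1.69080649  1.46944282 -0.56220319] 0.0
-60 [-0.75334534 -0.06597556 -0.49734343  1.69080648  1.46944282 -1.60940074] 0.0
-120 [-0.75334534 -0.06597556 -0.49734343  1.69080649  1.46944282 -2.65659829] 0.0
-180 [-0.75056467 -0.33841498 -0.68264319  1.17665166  1.4838039  -3.1       ] 0.0566
```

View pics/wrist8.png

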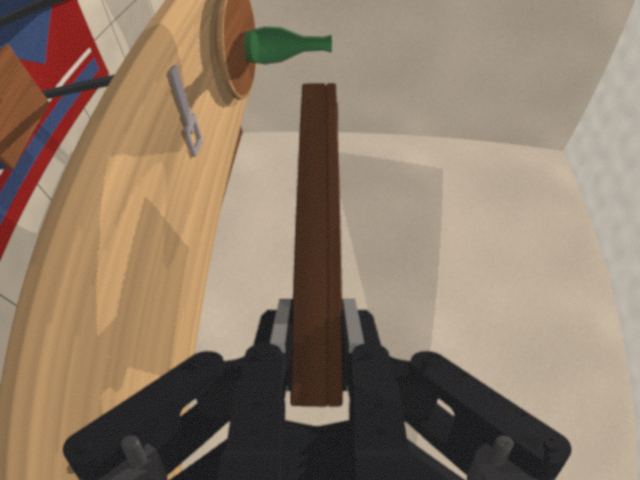

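View pics/scene8.png

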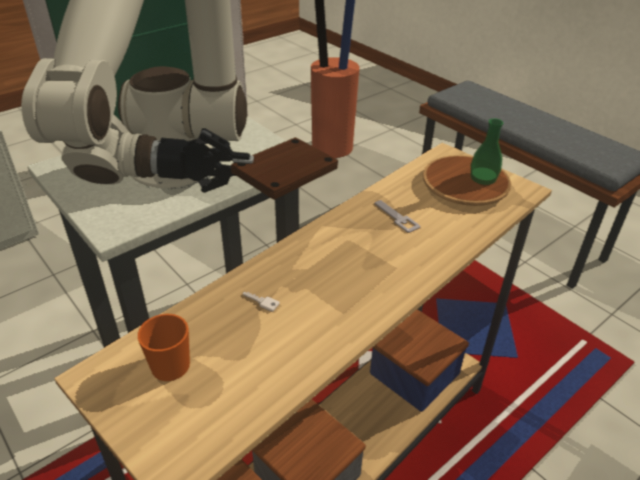

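The tray is up and held level, in scene at (285,165). Next I roll it half a turn about the tool axis.

Call:
{"method": "carry_out", "body": {"gripper": [0, 0, 0, 0, 0], "xyz": [[0, 0, 0], [0, 0, 0], [0, 0, 0], [0, 0, 0], [0, 0, 0]], "dr": [[0.06, 0.07, -0.01], [0.15, 0.175, -0.02], [0.24, 0.285, -0.032], [0.33, 0.395, -0.044], [0.42, 0.5, -0.056]]}}

```text
time_s: 11.55
tool_pos: [0.4613, -0.0671, 0.2411]
tool_rot: [-0.11, 0.655, -0.767]
wrist_force: [-0.4, -0.5, -1.9]
finger_gap: 0.218
```

Call:
{"method": "carry_out", "body": {"gripper": [0, 0, 0, 0, 0], "xyz": [[0, 0, 0], [0, 0, 0], [0, 0, 0], [0, 0, 0], [0, 0, 0]], "dr": [[0.09, 0.107, -0.012], [0.18, 0.214, -0.024], [0.27, 0.32, -0.036], [0.36, 0.427, -0.048], [0.45, 0.534, -0.06]]}}

```text
time_s: 12.05
tool_pos: [0.4613, -0.0671, 0.241]
tool_rot: [-0.393, 1.342, -1.083]
wrist_force: [-0.5, 1.1, -1.9]
finger_gap: 0.22
```

Call:
{"method": "carry_out", "body": {"gripper": [0, 0, 0, 0, 0], "xyz": [[0, 0, 0], [0, 0, 0], [0, 0, 0], [0, 0, 0], [0, 0, 0]], "dr": [[0.09, 0.107, -0.012], [0.18, 0.214, -0.024], [0.27, 0.32, -0.036], [0.36, 0.427, -0.048], [0.45, 0.534, -0.06]]}}

```text
time_s: 12.55
tool_pos: [0.4613, -0.0671, 0.241]
tool_rot: [-2.959, 1.075, 2.604]
wrist_force: [0.6, 0.2, -3.1]
finger_gap: 0.217
```

Call:
{"method": "carry_out", "body": {"gripper": [0, 0, 0, 0, 0], "xyz": [[0, 0, 0], [0, 0, 0], [0, 0, 0], [0, 0, 0], [0, 0, 0]], "dr": [[0.09, 0.107, -0.012], [0.18, 0.214, -0.024], [0.27, 0.32, -0.036], [0.36, 0.427, -0.048], [0.45, 0.534, -0.06]]}}

```text
time_s: 13.05
tool_pos: [0.4613, -0.0671, 0.241]
tool_rot: [-3.049, 0.38, 2.477]
wrist_force: [-0.6, -0.4, -2.7]
finger_gap: 0.219
```

```bash
python3 st.py; python3 plan.py 461 -67 200 50 0.08 180; python3 plan.py 461 -67 60 50 0.08 180; python3 - <<'E'
from h import *
for n in("scene","wrist"):
    c=arm.camera(n); cv2.imwrite(f"pics/{n}9.png",c["color"][:,:,::-1])
E
```

```text
time_s 13.05
joint_positions [-0.7533 -0.0222 -0.4731  1.6789  1.4689  2.1992]
tool_pos [ 0.4613 -0.0671  0.241 ]
tool_rot [-3.0486  0.3796  2.477 ]
wrist_force [-0.6428 -0.385  -2.733 ]
finger_gap 0.21893562272034936
shift [ -0.27    0.066 -40.966] rv [ 0.249  0.287 -0.031] 21.831358938780983
[-0.754 -0.004 -0.54   1.643  1.473  2.531] 0.0
shift [  -0.27     0.066 -180.966] rv [ 0.249  0.287 -0.031] 21.831358938780983
[-0.754  0.195 -0.636  1.348  1.473  2.531] 0.0
```

View pics/scene9.png

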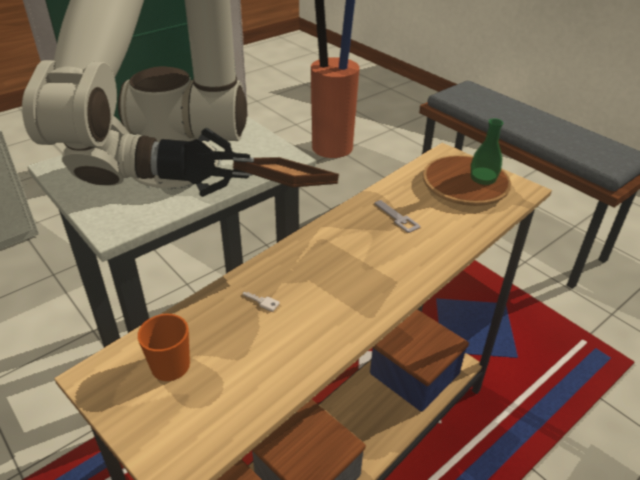

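```bash
for a in "50 .06" "53 .04" "53 .05" "56 .03" "56 .04"; do echo "== $a"; python3 plan.py 466 -66 75 $a 180; done
```

```text
== 50 .06
shift [   4.696    1.111 -166.155] rv [ 0.267  0.277 -0.027] 22.091222643109532
[-0.745  0.204 -0.612  1.412  1.495  2.483] 0.0
== 53 .04
shift [   4.696    1.111 -166.155] rv [0.275 0.272 0.029] 22.218766753558192
[-0.743  0.437 -0.469  1.844  1.466  1.961] 0.0
== 53 .05
shift [   4.696    1.111 -166.155] rv [0.267 0.278 0.027] 22.14339635811587
[-0.742  0.402 -0.482  1.779  1.462  2.047] 0.0
== 56 .03
shift [   4.696    1.111 -166.155] rv [0.276 0.273 0.082] 22.738267222173572
[-0.739  0.528 -0.409  2.001  1.422  1.773] 0.0
== 56 .04
shift [   4.696    1.111 -166.155] rv [0.268 0.279 0.08 ] 22.635798275645932
[-0.739  0.502 -0.416  1.954  1.42   1.838] 0.0
```

Call:
{"method": "carry_out", "body": {"gripper": [0, 0, 0, 0, 0], "xyz": [[1, 0, 0], [2, 0, 0], [3, 1, 0], [4, 1, -20], [5, 1, -45]], "dr": [[0.08, 0.083, 0.008], [0.16, 0.166, 0.016], [0.22, 0.23, 0.022], [0.267, 0.278, 0.027], [0.267, 0.278, 0.027]]}}

```text
time_s: 13.65
tool_pos: [0.4667, -0.0664, 0.1961]
tool_rot: [-3.092, 0.005, 2.496]
wrist_force: [-0.1, -0.1, -2.8]
finger_gap: 0.214
```

```bash
python3 st.py; python3 plan.py 466 -66 75 53 0.05 180; python3 - <<'E'
from h import *
for n in("scene","wrist"):
    c=arm.camera(n); cv2.imwrite(f"pics/{n}10.png",c["color"][:,:,::-1])
E
```

```text
time_s 13.65
joint_positions [-0.7419  0.2685 -0.3927  2.0073  1.4628  2.0365]
tool_pos [ 0.4667 -0.0664  0.1961]
tool_rot [-3.0925  0.0051  2.4961]
wrist_force [-0.1242 -0.0559 -2.8121]
finger_gap 0.21374367179713955
shift [  -0.727    0.382 -121.06 ] rv [ 0.002  0.005 -0.   ] 0.2960783111975569
[-0.742  0.402 -0.482  1.779  1.462  2.047] 0.0
```

View pics/scene10.png

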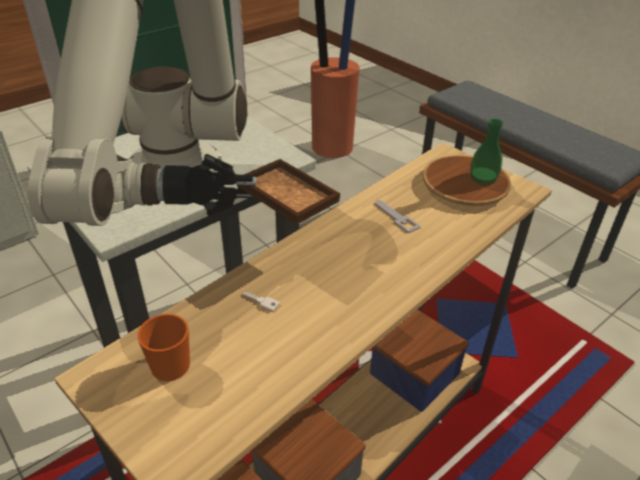

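View pics/wrist10.png

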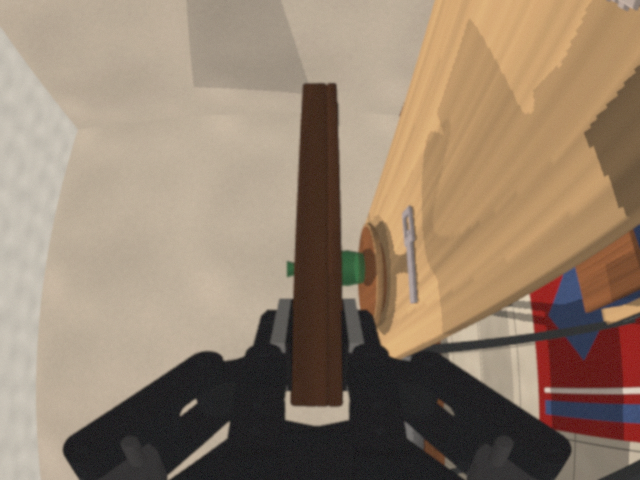

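The tray is right way up, in scene at (293,188). Next I lower it.

Call:
{"method": "carry_out", "body": {"gripper": [0, 0, 0, 0, 0], "xyz": [[0, 0, -20], [0, 0, -45], [0, 0, -70], [0, 0, -90], [0, 0, -105]], "dr": [[0, 0, 0], [0, 0, 0], [0, 0, 0], [0, 0, 0], [0, 0, 0]]}}

```text
time_s: 14.25
tool_pos: [0.4667, -0.0664, 0.092]
tool_rot: [-3.092, 0.006, 2.496]
wrist_force: [0.5, -0.2, -1.5]
finger_gap: 0.221
```

```bash
python3 st.py; python3 - <<'E'
from h import *
np.set_printoptions(precision=1,suppress=True)
for n in("scene","top"):
    c=arm.camera(n); cv2.imwrite(f"pics/{n}11.png",c["color"][:,:,::-1])
P=cloud(c)
m=(P[...,2]>.06)&(P[...,2]<.13)&(P[...,0]>.4)&(P[...,0]<.66)&(P[...,1]>-.1)&(P[...,1]<.16)
m=biggest(m); vv,uu=np.nonzero(m); 
cn=cv2.findContours(m.astype(np.uint8),0,2)[0]; 
print(rect(onplane(c,uu,vv,.09)))
print(np.percentile(P[m][:,2]*1000,[5,25,50,75,95]))
E
```

```text
time_s 14.25
joint_positions [-0.7421  0.434  -0.4258  1.8042  1.4631  2.0398]
tool_pos [ 0.4667 -0.0664  0.092 ]
tool_rot [-3.0921  0.0062  2.4955]
wrist_force [ 0.4769 -0.197  -1.5366]
finger_gap 0.2211280255729567
(((516.6707153320312, -19.201812744140625), (172.37672424316406, 144.35955810546875), 6.887544631958008), array([[ 422.4,   42.1],
       [ 439.8, -101.2],
       [ 610.9,  -80.5],
       [ 593.6,   62.8]], dtype=float32))
[ 76.3  80.   83.3  89.6 105.4]
```

View pics/top11.png

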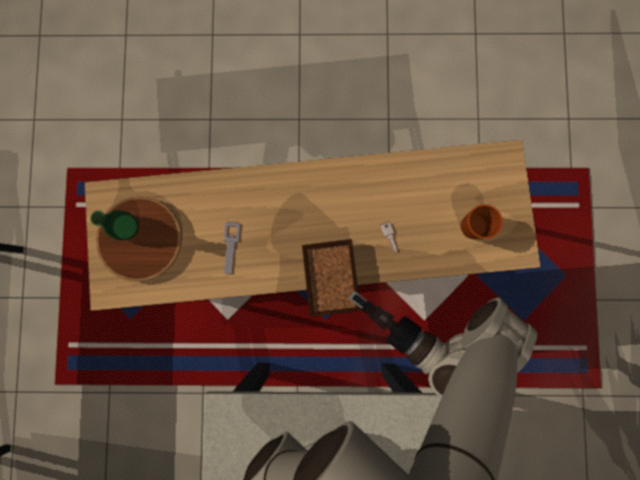

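View pics/scene11.png

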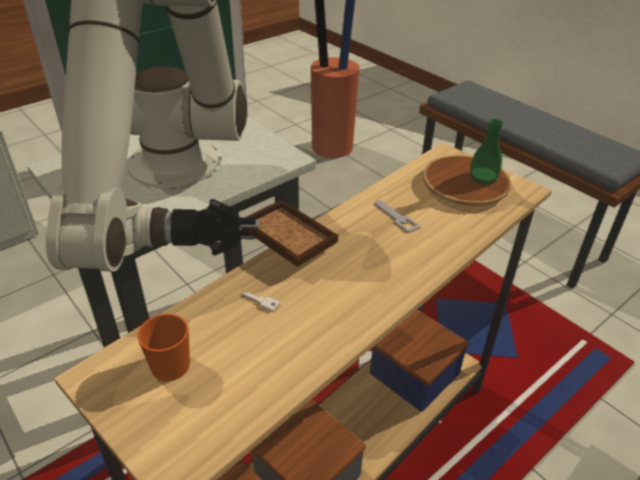

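The tray hangs over the edge at top pixels (305–355, 242–312), its centre about 25 mm inside the front edge. I now ease it down slowly.

Call:
{"method": "carry_out", "body": {"gripper": [0, 0, 0, 0, 0], "xyz": [[0, 0, -5], [0, 0, -10], [0, 0, -14], [0, 0, -18], [0, 0, -21]], "dr": [[0, 0, 0], [0, 0, 0], [0, 0, 0], [0, 0, 0], [0, 0, 0]]}}

```text
time_s: 14.85
tool_pos: [0.4669, -0.0665, 0.0714]
tool_rot: [-3.093, 0.004, 2.495]
wrist_force: [-0.3, 0.4, 2.4]
finger_gap: 0.22
```

Call:
{"method": "carry_out", "body": {"gripper": [0, 0, 0, 0, 0], "xyz": [[0, 0, -1], [0, 0, -2], [0, 0, -3], [0, 0, -3], [0, 0, -3]], "dr": [[0, 0, 0], [0, 0, 0], [0, 0, 0], [0, 0, 0], [0, 0, 0]]}}

```text
time_s: 15.35
tool_pos: [0.467, -0.0667, 0.0687]
tool_rot: [-3.093, 0.004, 2.494]
wrist_force: [-0.5, -1.1, 5.8]
finger_gap: 0.217
```

```bash
python3 st.py
```

```text
time_s 15.35
joint_positions [-0.7421  0.4775 -0.4254  1.7612  1.4642  2.0422]
tool_pos [ 0.467  -0.0667  0.0687]
tool_rot [-3.0927  0.0038  2.4944]
wrist_force [-0.4704 -1.0545  5.8141]
finger_gap 0.21692701501946957
```

Contact is made: the vertical force went from -2.7 to +5.8 N, with the far edge resting. Next I relax the grip and ease the near side down.

Call:
{"method": "carry_out", "body": {"gripper": [0, 0, 0, 0, 0], "xyz": [[0, 0, 0], [0, 0, -1], [0, 0, -2], [0, 0, -3], [0, 0, -4]], "dr": [[0, 0, 0], [0, 0, 0], [0, 0, 0], [0, 0, 0], [0, 0, 0]], "newtons": 20}}

```text
time_s: 15.85
tool_pos: [0.4671, -0.067, 0.0649]
tool_rot: [-3.093, 0.004, 2.494]
wrist_force: [-5.4, -6.9, 10.2]
finger_gap: 0.217
```

Call:
{"method": "carry_out", "body": {"gripper": [22, 23, 24, 25, 26], "xyz": [[0, 0, -1], [0, 0, -1], [0, 0, -2], [0, 0, -2], [0, 0, -3]], "dr": [[0, 0, 0], [0, 0, 0], [0, 0, 0], [0, 0, 0], [0, 0, 0]]}}

```text
time_s: 16.35
tool_pos: [0.4665, -0.0662, 0.0611]
tool_rot: [-3.092, 0.003, 2.496]
wrist_force: [0.8, -0.1, -1.1]
finger_gap: 0.258
```

```bash
python3 st.py; python3 - <<'E'
from h import *
for n in("scene","wrist"):
    c=arm.camera(n); cv2.imwrite(f"pics/{n}12.png",c["color"][:,:,::-1])
E
```

```text
time_s 16.35
joint_positions [-0.7419  0.4914 -0.4254  1.7478  1.4626  2.0424]
tool_pos [ 0.4665 -0.0662  0.0611]
tool_rot [-3.092  0.003  2.496]
wrist_force [ 0.7639 -0.1493 -1.1423]
finger_gap 0.2584863149142884
```

View pics/wrist12.png

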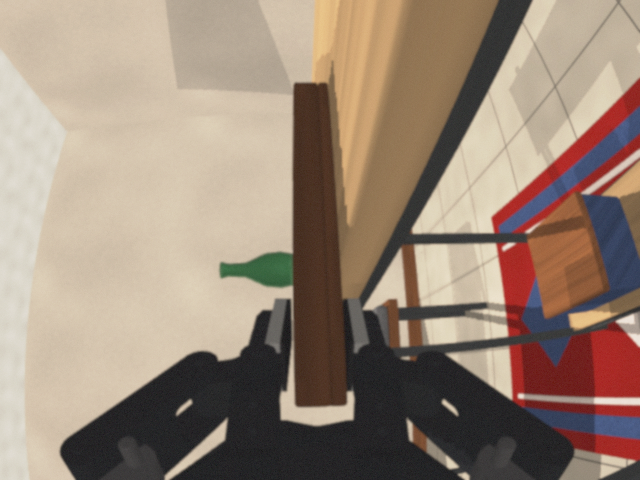

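Call:
{"method": "carry_out", "body": {"gripper": [27, 28, 29, 30, 32], "xyz": [[0, 0, 0], [0, 0, -1], [0, 0, -1], [0, 0, -2], [0, 0, -2]], "dr": [[0, 0, 0], [0, 0, 0], [0, 0, 0], [0, 0, 0], [0, 0, 0]]}}

```text
time_s: 16.95
tool_pos: [0.4667, -0.0664, 0.0592]
tool_rot: [-3.092, 0.003, 2.495]
wrist_force: [0.2, 0.6, 0.3]
finger_gap: 0.322
```

Call:
{"method": "carry_out", "body": {"gripper": [35, 38, 42, 46, 50], "xyz": [[0, 0, 0], [0, 0, 0], [0, 0, 0], [0, 0, 0], [0, 0, 0]], "dr": [[0, 0, 0], [0, 0, 0], [0, 0, 0], [0, 0, 0], [0, 0, 0]]}}

```text
time_s: 17.45
tool_pos: [0.4667, -0.0664, 0.0593]
tool_rot: [-3.092, 0.003, 2.495]
wrist_force: [0.6, 0.1, 0.3]
finger_gap: 0.5
```

```bash
python3 st.py; python3 - <<'E'
from h import *
for n in("scene","wrist"):
    c=arm.camera(n); cv2.imwrite(f"pics/{n}13.png",c["color"][:,:,::-1])
E
```

```text
time_s 17.45
joint_positions [-0.742   0.4949 -0.4249  1.7444  1.4632  2.0423]
tool_pos [ 0.4667 -0.0664  0.0593]
tool_rot [-3.0922  0.0034  2.4954]
wrist_force [0.5729 0.1224 0.324 ]
finger_gap 0.5002296738555341
```

View pics/wrist13.png

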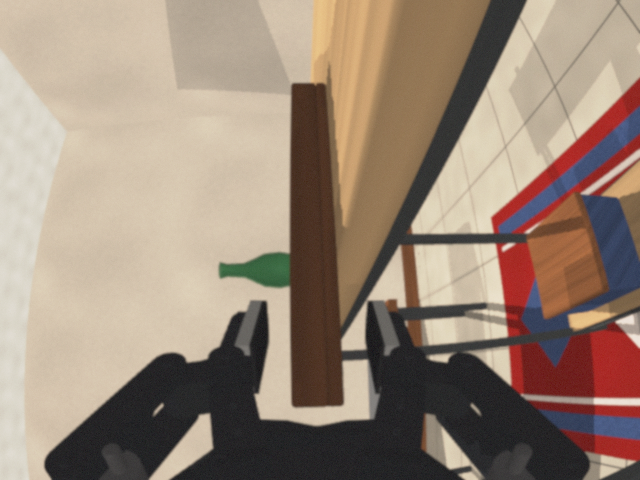

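View pics/scene13.png

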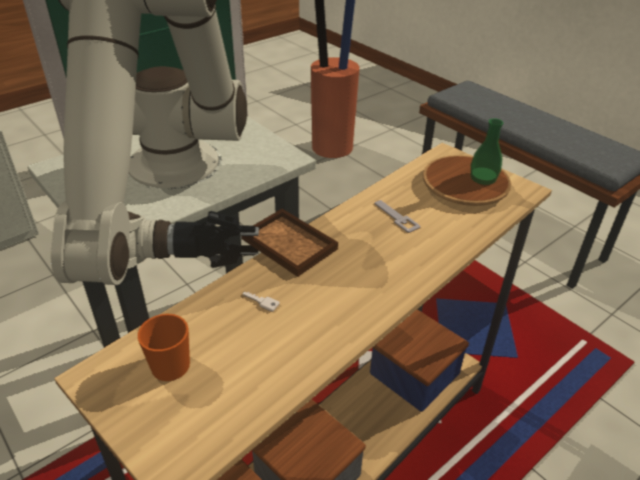

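Released: no force, and the tray rests flat, slightly apart from both fingers in the wrist view. I back out along the edge and rise.

Call:
{"method": "carry_out", "body": {"gripper": [55, 60, 60, 60, 60], "xyz": [[0, -10, 0], [-3, -30, 0], [-8, -52, 0], [-13, -76, 0], [-18, -100, 0]], "dr": [[0, 0, 0], [0, 0, -0.05], [0, 0, -0.1], [0, 0, -0.15], [0, 0, -0.2]]}}

```text
time_s: 18.05
tool_pos: [0.4484, -0.1672, 0.0593]
tool_rot: [-3.092, 0.003, 2.294]
wrist_force: [-0.4, -0.5, -0.3]
finger_gap: 0.599
```

Call:
{"method": "carry_out", "body": {"gripper": [60, 60, 60, 60, 60], "xyz": [[-5, -10, 20], [-5, -10, 65], [-5, -10, 110], [-5, -10, 155], [-5, -10, 200]], "dr": [[0, 0, 0], [0, 0, 0], [0, 0, 0], [0, 0, 0], [0, 0, 0]]}}

```text
time_s: 18.55
tool_pos: [0.4435, -0.1762, 0.2611]
tool_rot: [-3.092, 0.003, 2.295]
wrist_force: [0.0, -1.5, 0.9]
finger_gap: 0.6
```

```bash
python3 st.py; python3 - <<'E'
from h import *
np.set_printoptions(precision=1,suppress=True)
for n in("scene","top"):
    c=arm.camera(n); cv2.imwrite(f"pics/{n}14.png",c["color"][:,:,::-1])
    P=cloud(c); hsv=cv2.cvtColor(c["color"],cv2.COLOR_RGB2HSV)
    m=(P[...,0]>.4)&(P[...,0]<.66)&(P[...,1]>-.12)&(P[...,1]<.16)&(P[...,2]>.045)&(P[...,2]<.09)&(hsv[...,2]<95)
    m=biggest(m); vv,uu=np.nonzero(m); print(n,rect(onplane(c,uu,vv,.07)))
E
```

```text
time_s 18.55
joint_positions [-0.9687  0.2428 -0.3048  2.2091  1.4392  1.9497]
tool_pos [ 0.4435 -0.1762  0.2611]
tool_rot [-3.0923  0.0031  2.2951]
wrist_force [ 0.0253 -1.4582  0.865 ]
finger_gap 0.5996427296032115
scene (((527.5910034179688, -15.839736938476562), (182.72222900390625, 134.10662841796875), 6.3557963371276855), array([[429.4,  40.7],
       [444.2, -92.6],
       [625.8, -72.4],
       [611. ,  60.9]], dtype=float32))
top (((518.2603149414062, -17.518722534179688), (170.16749572753906, 144.12245178222656), 6.555185317993164), array([[425.5,  44.4],
       [442. , -98.8],
       [611. , -79.4],
       [594.6,  63.8]], dtype=float32))
```

View pics/top14.png

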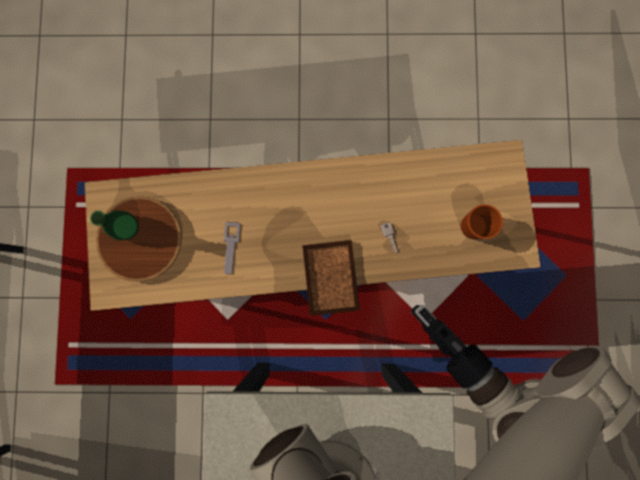

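```bash
cat > down.py <<'E'
# down.py x y z zang_deg : shift+rotvec to tool-down pose with tool z at angle; also ik along geodesic
import sys; from kin import *; from rig import arm
np.set_printoptions(precision=3,suppress=True)
x,y,z,an=map(float,sys.argv[1:5]); o=arm.get_obs(); a=np.radians(an)
zz=np.array([np.cos(a),np.sin(a),0]); yy=np.array([0,0,-1.]); M=R.from_matrix(np.column_stack([np.cross(yy,zz),yy,zz]))
M0=R.from_euler("xyz",o["tool_rot"]); rv=(M*M0.inv()).as_rotvec(); sh=np.array([x,y,z])-o["tool_pos"]*1000
print("shift",sh,"rv",rv,np.degrees(np.linalg.norm(rv)))
q=o["joint_positions"]
for f in np.linspace(0,1,6):
    q,e=ik(o["tool_pos"]+f*sh/1000,(R.from_rotvec(f*rv)*M0).as_matrix(),q); print(f.round(2),q,round(e,4))
E
python3 - <<'E'
from h import *
np.set_printoptions(precision=1,suppress=True)
c=arm.camera("top")
hsv=cv2.cvtColor(c["color"],cv2.COLOR_RGB2HSV)
cv2.imwrite("pics/crop15.png",cv2.resize(c["color"][200:330,260:420,::-1],None,fx=5,fy=4.6,interpolation=cv2.INTER_CUBIC))
E
python3 down.py 398 -20 200 -84
```

```text
shift [-45.811 156.562 -61.665] rv [-1.46   0.575  0.749] 99.6069684393568
0.0 [-0.968  0.203 -0.338  2.21   1.439  1.95 ] 0.0
0.2 [-0.897 -0.06  -0.342  1.752  1.191  2.514] 0.0
0.4 [-0.766 -0.193 -0.327  1.634  0.918  2.659] 0.0
0.6 [-0.574 -0.286 -0.311  1.577  0.624  2.763] 0.0
0.8 [-0.327 -0.326 -0.294  1.563  0.311  2.868] 0.0
1.0 [-0.05  -0.296 -0.269  1.597  0.     2.987] 0.0
```

View pics/crop15.png

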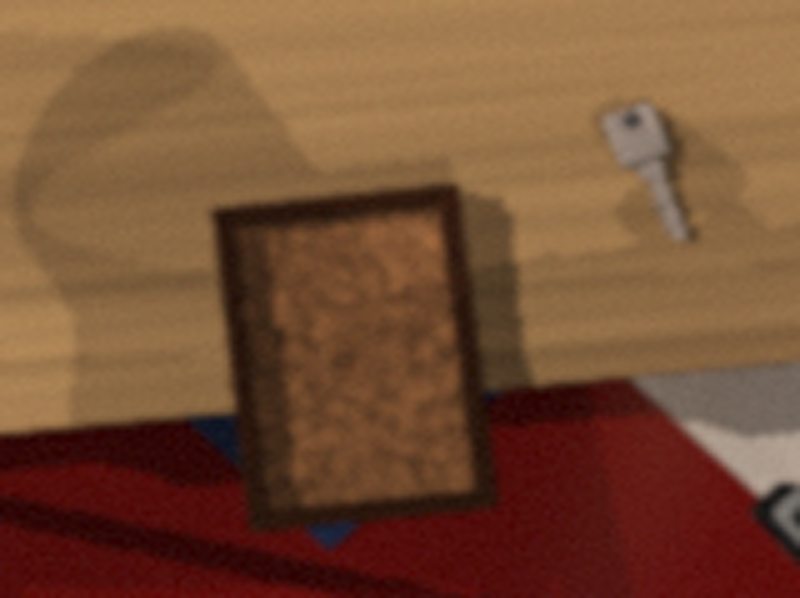

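The crop shows the tray open side up, corners at crop pixels (215,212), (458,186), (495,502), (252,527). The key's bow is at (638,135) and its tip at (688,235).

```bash
python3 - <<'E'
from h import *
np.set_printoptions(precision=1,suppress=True)
c=arm.camera("top")
P=onplane(c,np.array([303,351.6,359,310.4]),np.array([246.1,240.4,309.1,314.6]),.07)[:,:2]*1000
print(P,P.mean(0)); a=(P[0]+P[1]-P[2]-P[3])/2; print("len",np.linalg.norm(a),"ang",np.degrees(np.arctan2(a[1],a[0])),"front end",(P[2]+P[3])/2)
ex=np.array([.995,.0998]); print("depths",(P-[487.1,30.2])@ex)
K=onplane(c,260+np.array([638,688])/5,200+np.array([135,235])/4.6,.056)[:,:2]*1000; print("key bow,tip",K)
E
```

```text
[[591.6  59.5]
 [605.7 -57.8]
 [441.6 -74.7]
 [428.1  40.8]] [516.7  -8.1]
len 164.8121430176294 ang 6.2061214541609955 front end [434.8 -17. ]
depths [106.9 109.3 -55.8 -57.7]
key bow,tip [[ 634.6 -146.7]
 [ 581.4 -170.4]]
```

Call:
{"method": "carry_out", "body": {"gripper": [60, 60, 60, 60, 60], "xyz": [[-3, 13, -4], [-7, 26, -8], [-10, 39, -12], [-14, 52, -16], [-17, 65, -20]], "dr": [[-0.122, 0.048, 0.062], [-0.244, 0.096, 0.125], [-0.366, 0.144, 0.187], [-0.488, 0.192, 0.25], [-0.61, 0.24, 0.312]]}}

```text
time_s: 19.25
tool_pos: [0.4265, -0.1116, 0.2382]
tool_rot: [-2.521, 0.182, 2.641]
wrist_force: [-0.1, 1.2, -0.5]
finger_gap: 0.601
```

Call:
{"method": "carry_out", "body": {"gripper": [60, 60, 60, 60, 60], "xyz": [[-3, 13, -4], [-7, 26, -8], [-10, 39, -12], [-14, 52, -16], [-17, 65, -20]], "dr": [[-0.122, 0.048, 0.062], [-0.244, 0.096, 0.125], [-0.366, 0.144, 0.187], [-0.488, 0.192, 0.25], [-0.61, 0.24, 0.312]]}}

```text
time_s: 19.75
tool_pos: [0.4097, -0.0463, 0.2184]
tool_rot: [-1.864, 0.122, 3.07]
wrist_force: [0.2, -0.2, -1.1]
finger_gap: 0.597
```

```bash
python3 st.py; python3 down.py 402 -20 200 -84 | head -1
```

```text
time_s 19.75
joint_positions [-0.3143 -0.3176 -0.275   1.5675  0.3132  2.8887]
tool_pos [ 0.4097 -0.0463  0.2184]
tool_rot [-1.8636  0.1217  3.0695]
wrist_force [ 0.199  -0.2082 -1.1183]
finger_gap 0.5969691234561268
shift [ -7.674  26.331 -18.383] rv [-0.295  0.116  0.157] 20.26853689896385
```

Call:
{"method": "carry_out", "body": {"gripper": [60, 60, 60, 60, 60], "xyz": [[-3, 10, -10], [-6, 20, -20], [-8, 26, -35], [-8, 26, -60], [-8, 26, -85]], "dr": [[-0.11, 0.043, 0.058], [-0.22, 0.087, 0.117], [-0.295, 0.116, 0.157], [-0.295, 0.116, 0.157], [-0.295, 0.116, 0.157]]}}

```text
time_s: 20.25
tool_pos: [0.4016, -0.0194, 0.132]
tool_rot: [-1.576, 0.0, -3.037]
wrist_force: [0.2, -0.6, -0.1]
finger_gap: 0.599
```

```bash
python3 st.py; python3 down.py 402 -20 68 -84 | head -1
```

```text
time_s 20.25
joint_positions [-0.0515 -0.2832 -0.3894  1.4652  0.0047  2.9851]
tool_pos [ 0.4016 -0.0194  0.132 ]
tool_rot [-1.5756  0.0001 -3.0366]
wrist_force [ 0.2346 -0.5548 -0.0803]
finger_gap 0.5987265945323659
shift [  0.383  -0.568 -63.969] rv [-0.005 -0.    -0.   ] 0.2732857880881012
```

Call:
{"method": "carry_out", "body": {"gripper": [60, 60, 60, 60, 60], "xyz": [[0, 0, -20], [0, 0, -45], [0, 0, -60], [0, 0, -63], [0, 0, -63]], "dr": [[0, 0, 0], [0, 0, 0], [0, 0, 0], [0, 0, 0], [0, 0, 0]]}}

```text
time_s: 20.75
tool_pos: [0.4011, -0.0203, 0.0703]
tool_rot: [-1.576, -0.0, -3.039]
wrist_force: [0.6, 0.7, 0.7]
finger_gap: 0.597
```

Call:
{"method": "carry_out", "body": {"gripper": [60, 60, 60, 60, 60], "xyz": [[8, 1, 0], [16, 2, 0], [24, 2, 0], [34, 3, 0], [44, 4, 0]], "dr": [[0, 0, 0], [0, 0, 0], [0, 0, 0], [0, 0, 0], [0, 0, 0]]}}

```text
time_s: 21.25
tool_pos: [0.4466, -0.0163, 0.0715]
tool_rot: [-1.575, 0.002, -3.039]
wrist_force: [-3.8, -0.0, 2.8]
finger_gap: 0.6
```

Call:
{"method": "carry_out", "body": {"gripper": [60, 60, 60, 60, 60], "xyz": [[10, 1, 0], [20, 2, 0], [30, 3, 0], [40, 4, 0], [48, 5, 0]], "dr": [[0, 0, 0], [0, 0, 0], [0, 0, 0], [0, 0, 0], [0, 0, 0]]}}

```text
time_s: 21.75
tool_pos: [0.4946, -0.0113, 0.0712]
tool_rot: [-1.575, 0.002, -3.039]
wrist_force: [-4.1, -0.7, 2.3]
finger_gap: 0.6
```

```bash
python3 st.py; python3 - <<'E'
from h import *
for n in("scene","top"):
    c=arm.camera(n); cv2.imwrite(f"pics/{n}16.png",c["color"][:,:,::-1])
E
```

```text
time_s 21.75
joint_positions [-0.0254 -0.0405 -0.2962  1.3135  0.0049  3.0136]
tool_pos [ 0.4946 -0.0113  0.0712]
tool_rot [-1.5754  0.0022 -3.039 ]
wrist_force [-4.0598 -0.7176  2.3345]
finger_gap 0.5999279804390688
```

View pics/scene16.png

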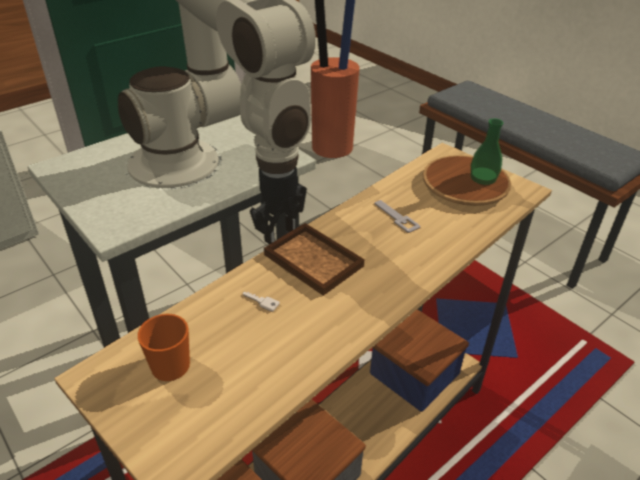

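The tray is sliding back in. It is almost wholly on the shelf, with scene corners at (265,258) and (360,262), so I push 14 mm more and then lift away.

Call:
{"method": "carry_out", "body": {"gripper": [60, 60, 60, 60, 60], "xyz": [[7, 1, 0], [14, 1, 0], [14, 1, 0], [0, 0, 0], [-12, -1, 0]], "dr": [[0, 0, 0], [0, 0, 0], [0, 0, 0], [0, 0, 0], [0, 0, 0]]}}

```text
time_s: 22.35
tool_pos: [0.4812, -0.0124, 0.0712]
tool_rot: [-1.575, 0.002, -3.039]
wrist_force: [1.0, -0.3, -1.1]
finger_gap: 0.604
```

Call:
{"method": "carry_out", "body": {"gripper": [60, 60, 60, 60, 60], "xyz": [[-10, 0, 20], [-10, -5, 60], [-10, -35, 105], [-5, -75, 140], [0, -115, 150]], "dr": [[0, 0, 0], [0, 0, 0], [0, 0, 0], [0, 0, 0], [0, 0, 0]]}}

```text
time_s: 22.85
tool_pos: [0.4821, -0.1281, 0.2254]
tool_rot: [-1.574, 0.008, -3.037]
wrist_force: [0.8, 0.7, 0.5]
finger_gap: 0.601
```

```bash
python3 st.py; python3 - <<'E'
from h import *
for n in("scene","top"):
    c=arm.camera(n); cv2.imwrite(f"pics/{n}17.png",c["color"][:,:,::-1])
cv2.imwrite("pics/crop17.png",cv2.resize(c["color"][200:330,260:420,::-1],None,fx=5,fy=4.6,interpolation=cv2.INTER_CUBIC))
E
```

```text
time_s 22.85
joint_positions [-0.2626 -0.0487 -0.0062  1.6074  0.0054  2.7745]
tool_pos [ 0.4821 -0.1281  0.2254]
tool_rot [-1.5737  0.0075 -3.0371]
wrist_force [0.7599 0.6961 0.5184]
finger_gap 0.6013624062511395
```

View pics/crop17.png

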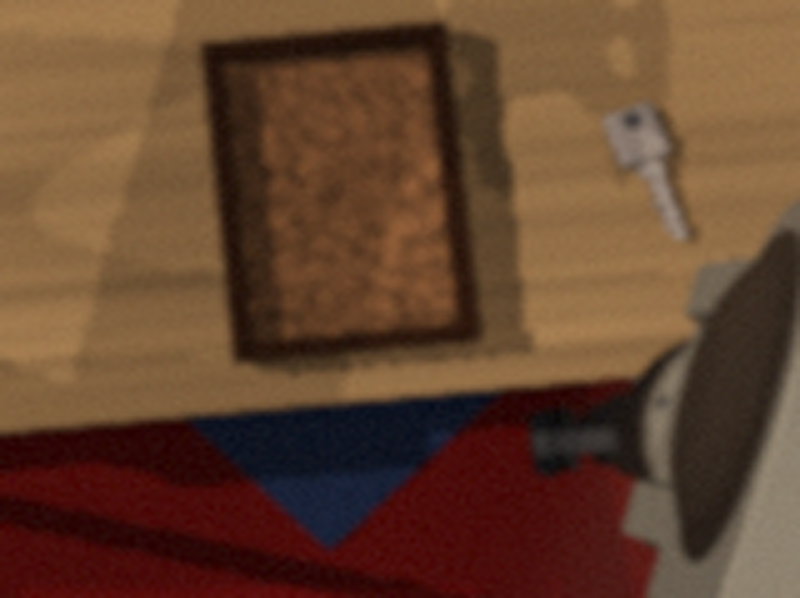

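View pics/scene17.png

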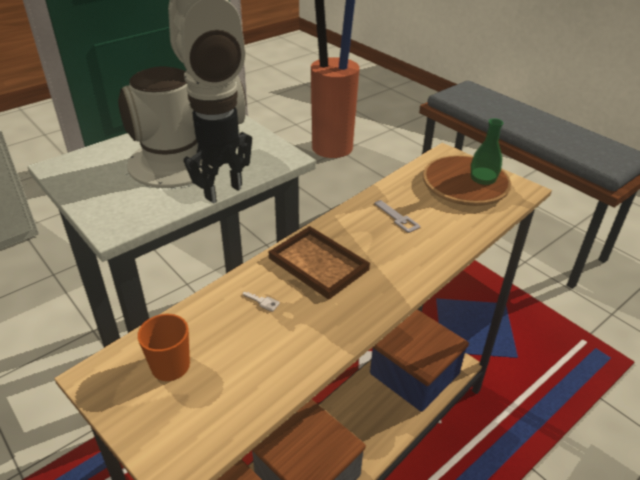

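The tray now lies wholly on the shelf; its front edge at crop row 358 sits well above the shelf edge at about row 405. Next is the key: the bow centre is at about (634.5,-146), with the axis at 22–23°.

Call:
{"method": "carry_out", "body": {"gripper": [60, 55, 50, 46, 46], "xyz": [[38, -4, 0], [76, -9, 0], [114, -14, -20], [152, -18, -50], [152, -18, -85]], "dr": [[0, 0, 0.07], [0, 0, 0.14], [0, 0, 0.21], [0, 0, 0.28], [0, 0, 0.288]]}}

```text
time_s: 23.45
tool_pos: [0.6368, -0.1451, 0.1332]
tool_rot: [-1.576, 0.002, -2.748]
wrist_force: [-0.7, -0.3, -1.8]
finger_gap: 0.463
```

```bash
python3 st.py; python3 - <<'E'
from h import *
o=arm.get_obs(); c=arm.camera("wrist"); cv2.imwrite("pics/wrist18.png",c["color"][:,:,::-1])
T=np.eye(4); T[:3,:3]=R.from_euler("xyz",o["tool_rot"]).as_matrix(); T[:3,3]=o["tool_pos"]
W=T@c["mount"]
def cast(u,v,z):
    x=u-c["cx"]; y=v-c["cy"]; r=np.hypot(x,y); a=r/c["fx"]
    d=np.array([np.sin(a)*x/r,-np.sin(a)*y/r,-np.cos(a)]); d=W[:3,:3]@d; o=W[:3,3]; return o+d*(z-o[2])/d[2]
hsv=cv2.cvtColor(c["color"],cv2.COLOR_RGB2HSV)
m=(hsv[...,1]<45)&(hsv[...,2]>110)
n,l,s,ce=cv2.connectedComponentsWithStats(m.astype(np.uint8))
for i in range(1,n):
    if s[i,4]>150:
        vv,uu=np.nonzero(l==i); P=np.array([cast(a,b,.056) for a,b in zip(uu,vv)])
        print(s[i],ce[i],rect(P) if s[i,4]<20000 else "")
E
```

```text
time_s 23.45
joint_positions [-0.2262  0.3238  0.2297  1.4778  0.0054  2.5217]
tool_pos [ 0.6368 -0.1451  0.1332]
tool_rot [-1.5758  0.0022 -2.7479]
wrist_force [-0.6508 -0.2713 -1.8031]
finger_gap 0.46277905852340023
[ 294  242   42  106 2318] [313.66177739 277.59404659] (((616.04833984375, -152.7189483642578), (72.46024322509766, 24.143280029296875), 21.302732467651367), array([[ 577.90814, -154.63437],
       [ 586.67926, -177.12802],
       [ 654.18854, -150.80353],
       [ 645.4174 , -128.30988]], dtype=float32))
[   0  395   66   85 3452] [ 24.11297798 444.98406721] (((236.04583740234375, 87.64464569091797), (88.45145416259766, 282.3495788574219), 77.33238983154297), array([[ 88.60896 ,  75.454315],
       [364.0858  ,  13.536549],
       [383.48273 ,  99.83498 ],
       [108.00589 , 161.75275 ]], dtype=float32))
[ 579  424   61   56 1969] [616.27425089 460.3829355 ] (((500.14453125, -633.0523071289062), (214.90261840820312, 95.3322982788086), 58.98450469970703), array([[ 403.92688, -700.5802 ],
       [ 485.6293 , -749.702  ],
       [ 596.3622 , -565.5244 ],
       [ 514.6598 , -516.4026 ]], dtype=float32))
```

View pics/wrist18.png

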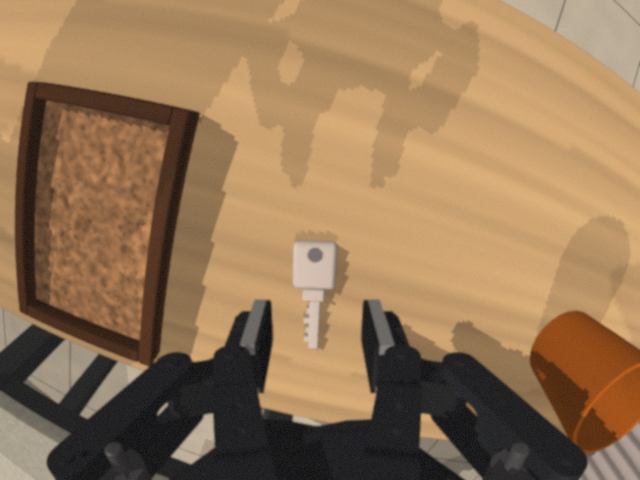

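The wrist view shows the key at (314,278), lined up between the fingers with the bow on top. It agrees with the top camera to within 1 mm. Next I descend.

Call:
{"method": "carry_out", "body": {"gripper": [46, 46, 46, 46, 46], "xyz": [[-2, 0, -20], [-2, 0, -40], [-2, 0, -55], [-2, 0, -61], [-2, 0, -64]], "dr": [[0, 0, -0.02], [0, 0, -0.02], [0, 0, -0.02], [0, 0, -0.02], [0, 0, -0.02]]}}

```text
time_s: 24.0
tool_pos: [0.6314, -0.1452, 0.0725]
tool_rot: [-1.576, 0.002, -2.771]
wrist_force: [0.1, -0.3, 0.2]
finger_gap: 0.464
```

Call:
{"method": "carry_out", "body": {"gripper": [46, 46, 46, 46, 46], "xyz": [[0, 0, 0], [0, 0, 0], [0, 0, -1], [0, 0, -1], [0, 0, -1]], "dr": [[0, 0, 0], [0, 0, 0], [0, 0, 0], [0, 0, 0], [0, 0, 0]]}}

```text
time_s: 24.5
tool_pos: [0.6318, -0.1454, 0.0715]
tool_rot: [-1.575, 0.003, -2.771]
wrist_force: [0.1, 0.1, 0.5]
finger_gap: 0.461
```

```bash
python3 st.py; python3 - <<'E'
from h import *
for n in("scene","wrist"):
    c=arm.camera(n); im=c["color"][:,:,::-1]
    if n=="scene": im=cv2.resize(im[240:340,200:330],None,fx=6,fy=6,interpolation=cv2.INTER_CUBIC)
    cv2.imwrite(f"pics/{n}19.png",im)
E
```

```text
time_s 24.5
joint_positions [-0.2283  0.3241  0.1111  1.3582  0.0051  2.5427]
tool_pos [ 0.6318 -0.1454  0.0715]
tool_rot [-1.5752  0.0025 -2.7711]
wrist_force [0.1172 0.0734 0.5142]
finger_gap 0.4605798107694372
```

View pics/scene19.png

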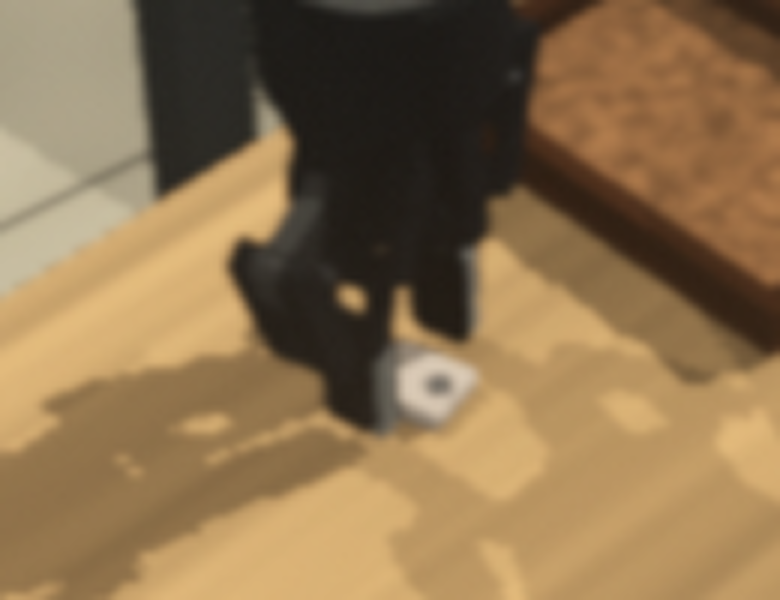

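View pics/wrist19.png

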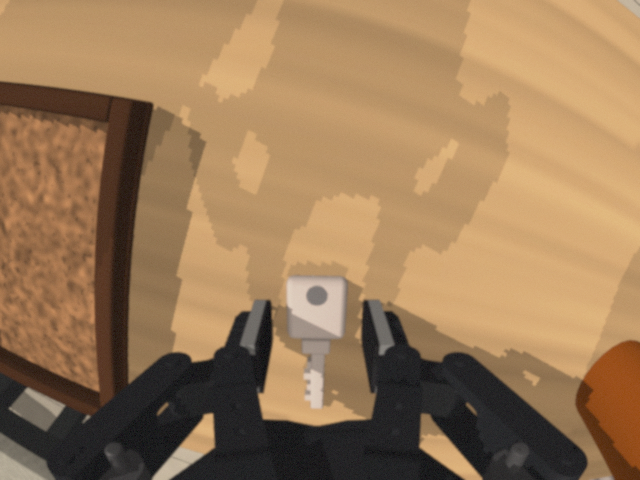

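The fingers straddle the bow at (316,305), and the tips are still slightly above the shelf. I go a little lower and close.

Call:
{"method": "carry_out", "body": {"gripper": [44, 42, 40, 38, 36], "xyz": [[2, 0, -1], [3, 0, -2], [3, 0, -2], [3, 0, -2], [3, 0, -2]], "dr": [[0, 0, 0], [0, 0, 0], [0, 0, 0], [0, 0, 0], [0, 0, 0]], "newtons": 20}}

```text
time_s: 25.1
tool_pos: [0.6347, -0.1454, 0.0693]
tool_rot: [-1.575, 0.002, -2.771]
wrist_force: [0.3, 0.6, -0.4]
finger_gap: 0.361
```

Call:
{"method": "carry_out", "body": {"gripper": [32, 28, 24, 20, 20], "xyz": [[0, 0, 0], [0, 0, 0], [0, 0, 0], [0, 0, 0], [0, 0, 0]], "dr": [[0, 0, 0], [0, 0, 0], [0, 0, 0], [0, 0, 0], [0, 0, 0]]}}

```text
time_s: 25.6
tool_pos: [0.6347, -0.1454, 0.0695]
tool_rot: [-1.575, 0.002, -2.771]
wrist_force: [-0.3, 0.2, 1.5]
finger_gap: 0.299
```

```bash
python3 st.py; python3 - <<'E'
from h import *
for n in("scene","wrist"):
    c=arm.camera(n); im=c["color"][:,:,::-1]
    if n=="scene": im=cv2.resize(im[240:340,200:330],None,fx=6,fy=6,interpolation=cv2.INTER_CUBIC)
    cv2.imwrite(f"pics/{n}20.png",im)
E
```

```text
time_s 25.6
joint_positions [-0.2273  0.3317  0.1167  1.3563  0.0051  2.5438]
tool_pos [ 0.6347 -0.1454  0.0695]
tool_rot [-1.5753  0.0025 -2.771 ]
wrist_force [-0.3267  0.2262  1.4837]
finger_gap 0.29889759102761043
```

View pics/scene20.png

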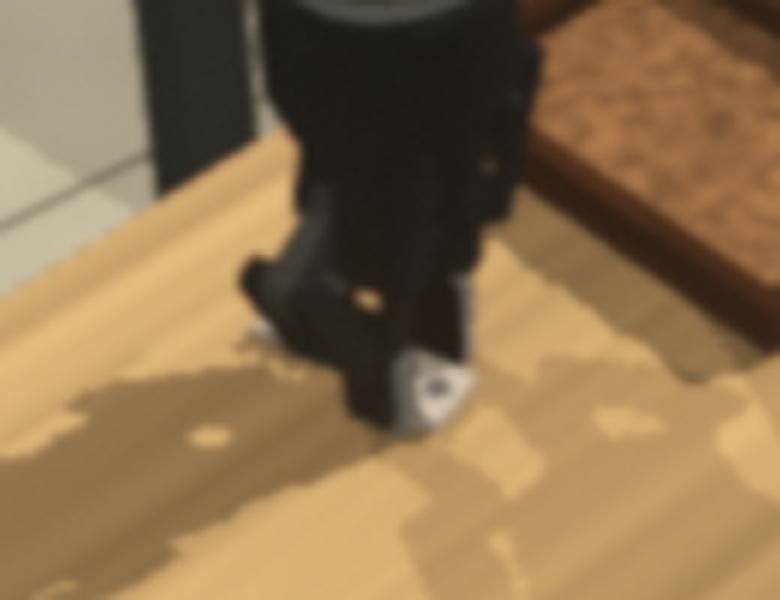

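The bow is gripped: the gap of 0.299 is about 25.4 mm. Lifting.

Call:
{"method": "carry_out", "body": {"gripper": [15, 15, 15, 15, 15], "xyz": [[0, 0, 0], [0, 0, 5], [0, 0, 20], [0, 0, 40], [0, 0, 65]], "dr": [[0, 0, 0], [0, 0, 0], [0, 0, 0], [0, 0, 0], [0, 0, 0]], "newtons": 30}}

```text
time_s: 26.2
tool_pos: [0.6343, -0.1453, 0.1353]
tool_rot: [-1.576, 0.001, -2.771]
wrist_force: [-0.0, 1.1, 0.1]
finger_gap: 0.292
```

```bash
python3 st.py; python3 - <<'E'
from h import *
np.set_printoptions(precision=1,suppress=True)
for n in("wrist","scene"):
    c=arm.camera(n); cv2.imwrite(f"pics/{n}21.png",c["color"][:,:,::-1])
c=arm.camera("top")
cr=np.array([[205,45],[445,25],[478,338],[235,358]])
P=onplane(c,260+cr[:,0]/5,200+cr[:,1]/4.6,.07)[:,:2]*1000
print(P,P.mean(0),"depths",(P-[487.1,30.2])@np.array([.995,.0998]))
E
```

```text
time_s 26.2
joint_positions [-0.2272  0.3184  0.2271  1.4812  0.0051  2.5438]
tool_pos [ 0.6343 -0.1453  0.1353]
tool_rot [-1.576   0.0015 -2.771 ]
wrist_force [-0.0211  1.0774  0.1068]
finger_gap 0.2922164460935774
[[680.3  64.9]
 [691.2 -51.8]
 [526.1 -67. ]
 [515.3  49.4]] [603.2  -1.1] depths [195.7 194.9  29.1  29.9]
```

View pics/scene21.png

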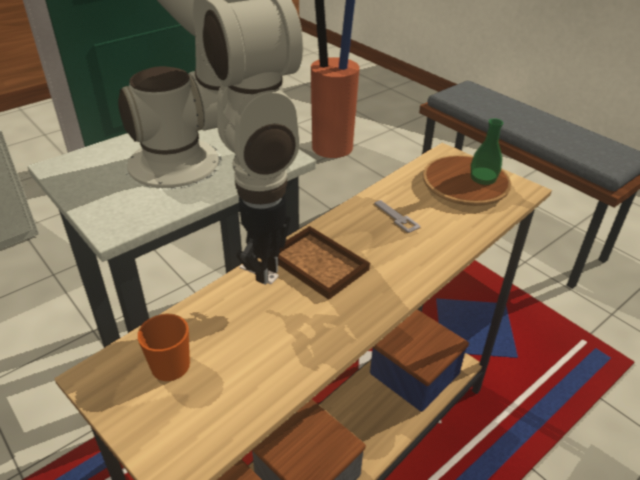

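View pics/wrist21.png

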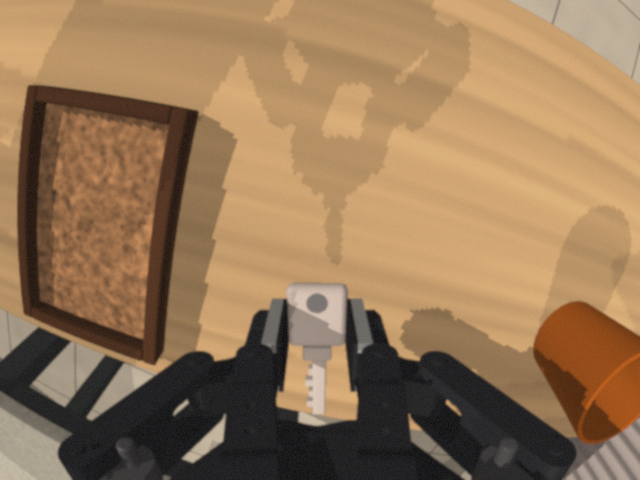

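The key is held level at (318,320) in the wrist view. The tray centre is (603,-1), with its edges 29–196 mm in from the shelf's front, so the tray is wholly on the shelf. Next I carry the key over.

Call:
{"method": "carry_out", "body": {"gripper": [15, 15, 15, 15, 15], "xyz": [[-2, 25, 5], [-5, 60, 5], [-8, 95, 5], [-10, 125, 5], [-11, 146, 5]], "dr": [[0, 0, -0.05], [0, 0, -0.11], [0, 0, -0.17], [0, 0, -0.23], [0, 0, -0.27]]}}

```text
time_s: 26.85
tool_pos: [0.6231, 0.0025, 0.1389]
tool_rot: [-1.576, 0.001, -3.042]
wrist_force: [0.3, 0.4, -0.7]
finger_gap: 0.288
```

Call:
{"method": "carry_out", "body": {"gripper": [15, 15, 15, 15, 15], "xyz": [[0, 0, 0], [0, 0, -10], [0, 0, -25], [0, 0, -38], [0, 0, -48]], "dr": [[0, 0, 0], [0, 0, 0], [0, 0, 0], [0, 0, 0], [0, 0, 0]]}}

```text
time_s: 27.35
tool_pos: [0.6229, -0.0002, 0.0889]
tool_rot: [-1.576, -0.0, -3.042]
wrist_force: [0.3, -0.6, 0.4]
finger_gap: 0.287
```

```bash
python3 st.py; python3 - <<'E'
from h import *
for n in("wrist","scene"):
    c=arm.camera(n); cv2.imwrite(f"pics/{n}22.png",c["color"][:,:,::-1])
E
```

```text
time_s 27.35
joint_positions [-0.0023  0.2581  0.0632  1.3765  0.0048  3.0395]
tool_pos [ 0.6229 -0.0002  0.0889]
tool_rot [-1.5756 -0.0001 -3.0419]
wrist_force [ 0.2521 -0.6256  0.4379]
finger_gap 0.28678314741393507
```

View pics/wrist22.png

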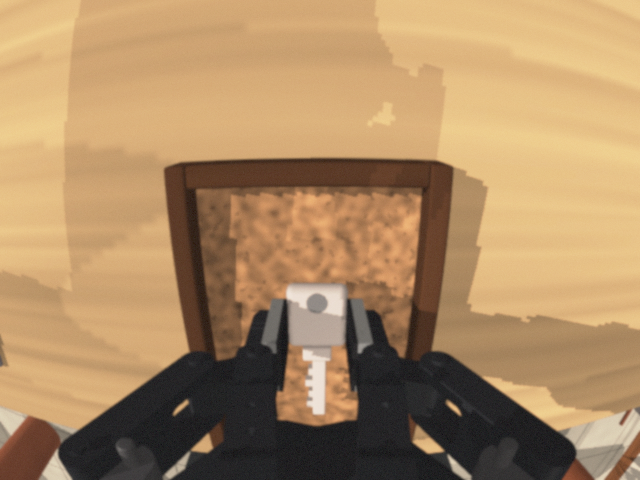

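Call:
{"method": "carry_out", "body": {"gripper": [15, 15, 15, 15, 15], "xyz": [[0, 0, -4], [0, 0, -8], [0, 0, -10], [0, 0, -12], [0, 0, -12]], "dr": [[0, 0, 0], [0, 0, 0], [0, 0, 0], [0, 0, 0], [0, 0, 0]]}}

```text
time_s: 27.95
tool_pos: [0.6237, 0.0007, 0.0792]
tool_rot: [-1.575, 0.002, -3.041]
wrist_force: [-0.5, -0.1, -0.3]
finger_gap: 0.287
```

```bash
python3 st.py
```

```text
time_s 27.95
joint_positions [-0.001   0.2606  0.0475  1.356   0.0048  3.04  ]
tool_pos [0.6237 0.0007 0.0792]
tool_rot [-1.5754  0.0022 -3.041 ]
wrist_force [-0.493  -0.071  -0.3287]
finger_gap 0.2865708900443851
```

Call:
{"method": "carry_out", "body": {"gripper": [15, 15, 15, 15, 15], "xyz": [[0, 0, -1], [0, 0, -2], [0, 0, -2], [0, 0, -3], [0, 0, -3]], "dr": [[0, 0, 0], [0, 0, 0], [0, 0, 0], [0, 0, 0], [0, 0, 0]]}}

```text
time_s: 28.45
tool_pos: [0.6236, 0.0006, 0.0762]
tool_rot: [-1.575, 0.002, -3.041]
wrist_force: [-0.9, 0.9, -0.1]
finger_gap: 0.291
```

```bash
python3 st.py
```

```text
time_s 28.45
joint_positions [-0.001   0.2617  0.043   1.3504  0.0048  3.04  ]
tool_pos [0.6236 0.0006 0.0762]
tool_rot [-1.5754  0.0022 -3.041 ]
wrist_force [-0.8921  0.8857 -0.1377]
finger_gap 0.29061597053261917
```

Now about 0.7 mm above the floor. I go down 1 mm, open gently, then rise.

Call:
{"method": "carry_out", "body": {"gripper": [15, 15, 28, 32, 38], "xyz": [[0, 0, -1], [0, 0, -1], [0, 0, -1], [0, 0, -1], [0, 0, -1]], "dr": [[0, 0, 0], [0, 0, 0], [0, 0, 0], [0, 0, 0], [0, 0, 0]]}}

```text
time_s: 28.95
tool_pos: [0.6236, 0.0006, 0.0752]
tool_rot: [-1.575, 0.002, -3.041]
wrist_force: [0.3, 0.2, -1.1]
finger_gap: 0.382
```

Call:
{"method": "carry_out", "body": {"gripper": [46, 46, 46, 46, 46], "xyz": [[0, 0, 0], [0, 0, 3], [0, 0, 15], [0, 0, 35], [0, 0, 60]], "dr": [[0, 0, 0], [0, 0, 0], [0, 0, 0], [0, 0, 0], [0, 0, 0]]}}

```text
time_s: 29.45
tool_pos: [0.6233, 0.0006, 0.1362]
tool_rot: [-1.576, 0.001, -3.041]
wrist_force: [0.2, -0.9, 0.2]
finger_gap: 0.462
```

Call:
{"method": "carry_out", "body": {"gripper": [46, 46, 46, 46, 46], "xyz": [[0, 0, 40], [-30, -20, 80], [-70, -50, 100], [-110, -85, 100], [-150, -120, 100]], "dr": [[0, 0, 0], [0, 0, 0], [0, 0, 0], [0, 0, 0], [0, 0, 0]]}}

```text
time_s: 29.95
tool_pos: [0.4825, -0.1115, 0.2374]
tool_rot: [-1.574, 0.005, -3.04]
wrist_force: [0.6, -1.0, 0.8]
finger_gap: 0.461
```

```bash
python3 st.py; python3 - <<'E'
from h import *
np.set_printoptions(precision=1,suppress=True)
for n in("scene","top"):
    c=arm.camera(n); cv2.imwrite(f"pics/{n}23.png",c["color"][:,:,::-1])
E
```

```text
time_s 29.95
joint_positions [-0.2298 -0.0516  0.0142  1.6328  0.005   2.8102]
tool_pos [ 0.4825 -0.1115  0.2374]
tool_rot [-1.5743  0.0052 -3.04  ]
wrist_force [ 0.6182 -1.0469  0.8357]
finger_gap 0.4605000006322913
```

View pics/scene23.png

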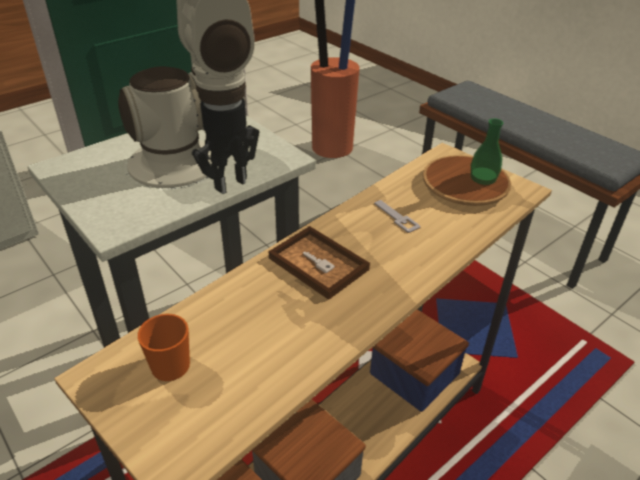

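View pics/top23.png

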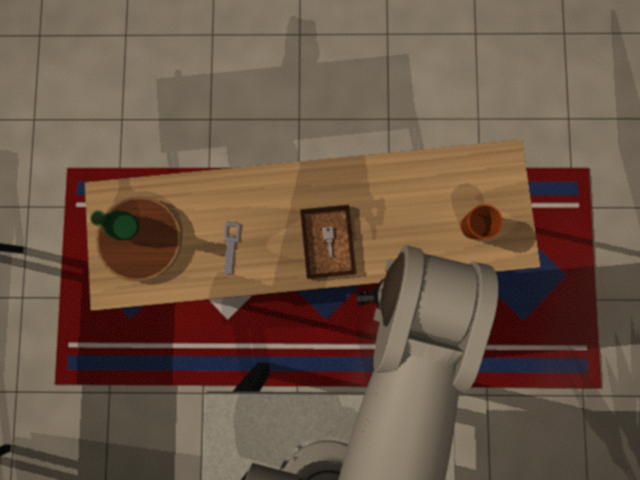

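The key lies inside the tray, at (318,262) in scene and (329,240) in top. The tray is wholly on the shelf, and the vase, cup and opener are where they were. The arm is clear.

```bash
python3 -c "
from rig import arm
print(arm.job_done(), arm.get_obs()['time_s'])"
```

```text
the job is handed in; nothing more can be done
the job is handed in; nothing more can be done
```

The tray is right way up and wholly back on the shelf, the white mailbox key is lying in it, and I have handed the job in.

- **Turning the tray:** I slid it about 41 mm over the front edge, gripped the overhanging rim from the front and lifted it. I rolled it half a turn and set it down far edge first. I then relaxed the grip in small steps while lowering the near side, so it did not drop.
- **Back on the shelf:** I pushed it in with the fingertips. It now lies with its long side running across the shelf's depth, not along the front edge as it started. Its edges are about 29 to 196 mm in from the front.
- **Key:** I picked it up by the bow and laid it near the middle of the cork floor.
- **Last checks:** Both camera views show the key inside the upright tray. By eye, the vase, cup and opener look where they were. The arm was clear of everything at about 30 s of the 72 s, and the highest wrist force I read between moves was about 13 N.
- **Disagreement:** The scene camera put objects about 5–10 mm away from where the top camera did. I worked from the top camera because its positions matched the finger contacts and the wrist camera.

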